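Pack up a beam level on a load cell

ROBOT

A 6-joint arm with a two-finger parallel gripper is mounted at the origin on the work surface. World frame = base frame: x ahead of the robot, y to its left, z up, the work surface at z = 0. Lengths are in m, angles in rad, forces in N, time in s.
With the tool pointing down it reaches from about 0.3 to 1 m from the base axis. Payload 5.1 kg.
Tool frame: the origin (TCP) lies between the finger pads; the fingertips stand 19 mm ahead of it and the grasp point (between the pads) is the TCP; z points along the fingers, y is the line along which they close (so a half turn about z gives the same grasp; the last joint's range is limited). The gripper opens to 95 mm and grips with 3 to 60 N. Pads are 20 mm wide; open, the fingers measure 119 mm over their backs; the gripper's body (75 mm by 180 mm) begins 59 mm behind the grasp point.
Start: joints at [1.168, 0.124, 1.65, -0, 1.367, -0.083], TCP at [0.204, 0.617, 0.2] pointing down, gripper open.
Joint ranges: [-2.61, 2.61], [-1.02, 2.33], [0.03, 2.71], [-1.35, 4.49], [0.32, 2.68], [-2.91, 2.91]. Speed limits (rad/s): [2.57, 2.57, 3.14, 3.14, 3.14, 3.14].

INTERFACE

Orientations are given as [roll, pitch, yaw] about the fixed x, y, z axes, in that order (R = Rz(yaw) Ry(pitch) Rx(roll)).
In Python, from plant import readout, vision, job gives the robot as it stands.
- The arm moves only by the tool apply_moves, never from a script. Its argument "steps" is a list of rows, each a list of 7 numbers: the shift along the world's x, y, z in m, then the turn, a rotation vector about the world's x, y, z in degrees, then the opening, from 0 (shut) to 1 (fully open). In form: [[x, y, z, wx, wy, wz, gripper], ...]. A call has 1 to 12 rows; each row shifts and turns the commanded pose from where the row before left it; what a row does not reach is not made up. A row lasts 1/10 s, in which the tool goes at most 50 mm and 8.59 degrees, less where a joint would pass 70% of its speed; a pose out of reach is approached as far as the arm can. A call with a gripper value outside its range is refused whole. The fingers move at their own pace and stop on an object; "squeeze" is the grip in N (left out, the last holds). Time passes only in rows, so rows that do not move let the fingers close. It gives the time, the measured TCP pose, the force, the opening and the grip force at its end, in the units of the state.
- readout.observe(): the state, without advancing time (a new reading comes with each control period).
- vision.snapshot(name): name is "scene" or "top" or "wrist"; returns a dict with "image" (420x560x3 uint8, red, green, blue), "camera_matrix" (3x3 intrinsics, pixels), "R" (3x3) and "t" (3): a world point X has camera coordinates R X + t; the wrist camera has in their place "hand_eye" (4x4, takes a point from camera to tool coordinates, whose origin is the TCP and whose axes are the flange's). Camera axes: x right, y down, z forward; pixel columns grow to the right and rows downward; lengths in m; the calibration is good to about 2 mm. A picture is of the moment at which its call begins: read the wrist's pose just before it. There is no depth.
- job.close_job(): hands the job in; it is judged then, once.
The state is a dict: "time": time; "q": joint angles; "qvel": joint speeds; "tau": joint torques, N m; "ee_pos": TCP position; "tcp_rot": TCP orientation; "force": force on the tool from outside, world axes, zero at the start; "wrist_torque": the same for the moment, N m; "grip_width": opening from 0.0 (shut) to 1.0 (fully open); "grasp_force": force on a finger pad.
Only numpy, scipy, OpenCV 4.12 (cv2) and the standard library are available. Lean on these libraries where they do the work, as an engineer would, in place of code of your own. Each camera call takes 0.05 s, during which the arm holds its last target. There are 200 camera calls.

TASK

Set up the load cell experiment: the blue support block is lower than the load cell's roller, so stack on it the spacer plates that together best make up the difference. Draw the steel beam out by its free end until it lies on the bench wholly clear of the riser, let go of it, then take it again nearer its middle and lay it gently across the roller and the plates, in line with both supports and overhanging both, so that it rests level. Do not drop the beam, do not knock the load cell or press hard on it, and leave the loose multimeter and the calculator where they are.

Things in the scene. Friction and masses are not known exactly. Their poses are not given: they have to be found in the camera images.
- beam: straight steel box-section beam, 260 mm long (x), 30 mm wide (y), 20 mm high (z), 0.30 to 0.46 kg, with a red line around its middle and a thin black line 90 mm either side of it. Origin: centre of its underside. At the start it lies on the bench, more than half of it under the riser, with 85 to 110 mm of it sticking out on the riser's +y side
- beam_end_a (a point): centre of the beam's end face at its +x end (130 mm from the middle, 10 mm above the underside); at the start the end that sticks out from under the riser
- beam_end_b (a point): centre of the beam's other end face (-x end); at the start under the riser
- riser: fixed instrument riser: white shelf board 240 mm (x) by 340 mm (y), underside 99 mm and top 115 mm above the bench, on four 24 mm square dark legs at its corners (leg centres at x +-105, y +-155 mm), a multimeter lying on it (37 mm high, up to about 160 mm above the bench). Origin: on the bench below its centre; its +y edge is 170 mm from the origin
- load_cell: fixed aluminium load cell stand: base plate 60 x 150 x 10 mm (from 25 mm on the -y side of the origin to 125 mm on the +y side), on it a 30 mm wide cell bar with its top 40 mm above the bench, and over the origin a blue saddle with a steel roller across it. Origin: on the bench under the middle of the roller; its -y axis points towards the support block
- roller_top (a point): middle of the top line of the load cell's steel roller, 70 mm above the bench: the beam rests on it here. The roller is 16 mm thick and 50 mm long, lying along the load cell's x axis
- block_top (a point): centre of the flat steel top of the fixed blue support block, which stands 175 to 190 mm from the roller on the load cell's -y side. The top is 64 mm (x) by 80 mm (y, roughly along the line to the roller) and lies about 24 to 33 mm lower than the roller's top; how much differs each time: read it from the heights of these two points
- plate_9: yellow plastic spacer plate, 60 x 40 x 9 mm, lying flat on the blue mat, mass about 30 g. Origin: centre of its underside; x along the 60 mm side, y along the 40 mm side, z up through the 9 mm thickness
- plate_12: green plastic spacer plate, 60 x 40 x 12 mm, lying flat on the blue mat, mass about 40 g. Origin: centre of its underside; x along the 60 mm side, y along the 40 mm side, z up through the 12 mm thickness
- plate_15: red plastic spacer plate, 60 x 40 x 15 mm, lying flat on the blue mat, mass about 51 g. Origin: centre of its underside; x along the 60 mm side, y along the 40 mm side, z up through the 15 mm thickness
- plate_21: white plastic spacer plate, 60 x 40 x 21 mm, lying flat on the blue mat, mass about 71 g. Origin: centre of its underside; x along the 60 mm side, y along the 40 mm side, z up through the 21 mm thickness
- mat: fixed thin blue mat, 115 x 380 x 2 mm, on which the plates lie at the start. Origin: centre of its underside; z up
- meter: bystander: loose orange multimeter, 180 x 88 x 45 mm, lying on the bench. Origin: centre of its underside; x along its length
- calculator: bystander: loose black pocket calculator, 150 x 78 x 18 mm, lying on the bench. Origin: centre of its underside; x along its length
Mind the look-alikes: they are no part of the job. There is more than one size of the plate_15; the one meant has the size given above.

How it is judged:
By the outcome, as a careful person would: the job done as asked, in the order asked, and still so for the second after the job is handed in, with the robot touching nothing.
It also fails if it takes over 72 s, if anything falls off the work surface, if the arm or the gripper's body presses on something with over 40 N, if the wrist force passes 120 N, or if a joint passes its speed limit or range.

## Working session

There is one attempt and no reset: what is moved stays moved. The work goes in short steps, Python scripts to look and compute and a tool call to move; the robot and the scene stay as the last step left them, time stands still between calls to the robot, and variables do not carry over. Pictures are saved under pics/ and viewed, at most 13 in all, crops included, and the job is handed in when it is done.

Besides the shell and the picture viewer there is one more tool, called after ">>>" by a JSON object that holds its "method" and its "body". apply_moves: Moves the arm, as the interface text tells. Its arguments: {"type":"object","properties":{"steps":{"type":"array","items":{"type":"array","items":{"type":"number"}}},"squeeze":{"type":"number"}},"required":["steps"]}

```bash
mkdir -p pics; python3 - <<'E'
from plant import readout, vision
import cv2,pickle
s=readout.observe();print(s)
for n in("scene","top"):
    d=vision.snapshot(n);pickle.dump(d,open(f"pics/{n}0.pkl","wb"))
    cv2.imwrite(f"pics/{n}0.png",cv2.resize(d["image"][:,:,::-1],(800,600),interpolation=cv2.INTER_CUBIC))
    print(n,d["camera_matrix"],d["R"],d["t"],-d["R"].T@d["t"])
E
```

```text
{'time': 0.0, 'q': array([ 1.16838301e+00,  1.24530541e-01,  1.65166177e+00, -3.94725290e-05,
        1.36750014e+00, -8.25603169e-02]), 'qvel': array([-0.00115332, -0.00053765,  0.00064309,  0.00013579,  0.00062949,
       -0.00075497]), 'tau': array([-6.26567071e-04, -4.17618334e+01, -3.59924269e+01,  7.74556305e-02,
        4.94024449e-02, -1.92643188e-04]), 'ee_pos': array([0.20412763, 0.61640724, 0.19837786]), 'tcp_rot': array([-3.13949682e+00, -1.34651881e-04,  2.82174753e+00]), 'force': array([ 0.62172562, -0.03297179,  0.54017158]), 'wrist_torque': array([0.02647866, 0.01920558, 0.04307357]), 'grasp_force': 0.0, 'grip_width': 1.0009937064548278}
scene [[480.2249723    0.         279.02236263]
 [  0.         480.2249723  207.37367808]
 [  0.           0.           1.        ]] [[-0.72937202  0.68406347 -0.00858105]
 [ 0.45458753  0.47524706 -0.75331959]
 [-0.51124029 -0.55335106 -0.65759863]] [ 0.41940841 -0.22195908  2.11953681] [1.49039721 0.99143137 1.23019735]
top [[538.05913201   0.         278.64105919]
 [  0.         538.05913201 207.23978539]
 [  0.           0.           1.        ]] [[ 0.01330759 -0.99955109  0.02684264]
 [-0.98466873 -0.01776947 -0.17352734]
 [ 0.17392642 -0.02412187 -0.98446317]] [-0.02321346  0.59031451  1.46889261] [0.32609392 0.02271898 1.5491295 ]
```

View pics/scene0.png

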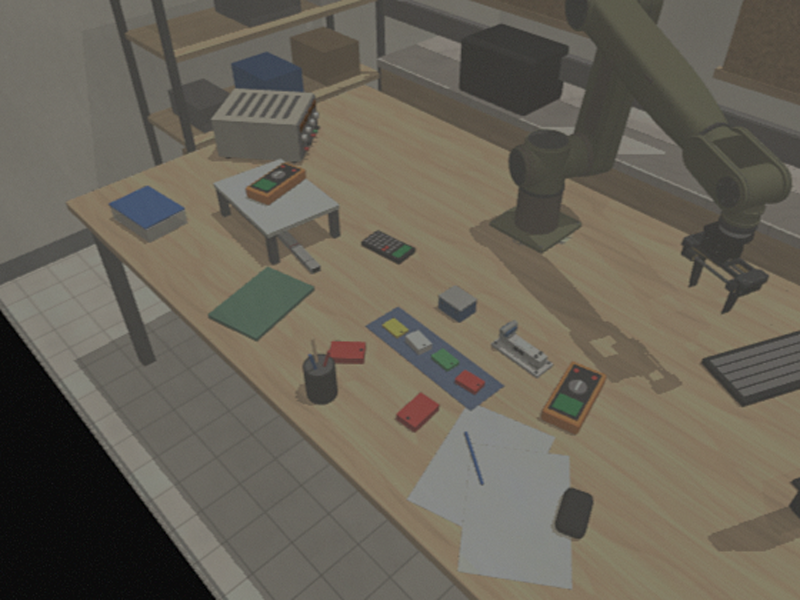

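View pics/top0.png

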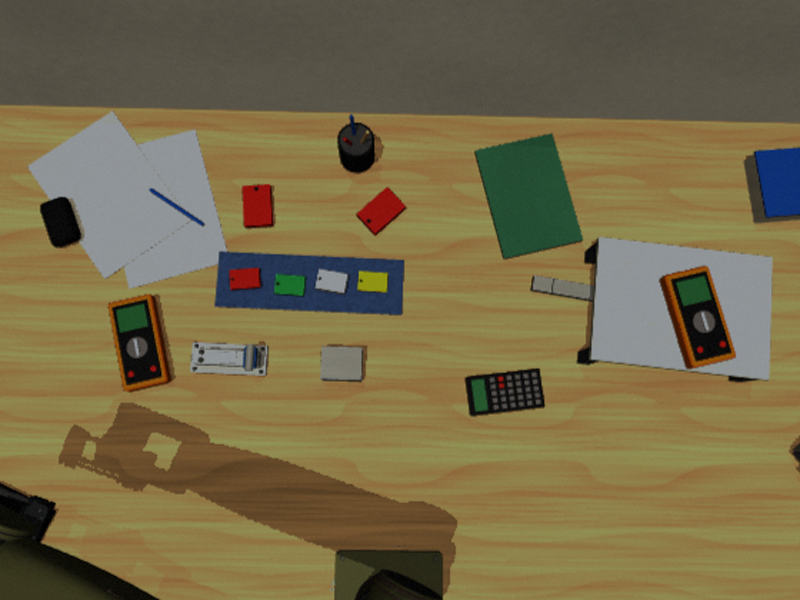

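The pictures, in 800x600 px (scene / top):
- Beam stub: scene (302,252), top (560,288), coming out from under the riser.
- Block: top (343,363).
- Load cell: top (228,358), roller near (250,358).
- Plates on the mat, top view: red (244,279), green (290,285), white (332,281), yellow (372,282).
- Red candidates: on the mat (244,279), about 30x21 px, which is 60x40 mm. Off the mat (257,205), 29x43 px, and (381,211), 43x30 px, both about 80x57 mm and too big. The one on the mat fits. I'll confirm it in a crop.

```bash
cat > h.py <<'E'
import numpy as np,cv2,pickle
from scipy.spatial.transform import Rotation as Rn
def cam(d,s=None):
    if "hand_eye" in d:
        H=np.array(d["hand_eye"]);Rt=Rn.from_euler("xyz",s["tcp_rot"]).as_matrix()
        return Rt@H[:3,:3],Rt@H[:3,3]+s["ee_pos"]      # cam->world rot, centre
    return d["R"].T,-d["R"].T@d["t"]
def ray(d,p,s=None):
    R,c=cam(d,s);v=R@np.linalg.solve(d["camera_matrix"],np.array([p[0],p[1],1.]));return c,v/np.linalg.norm(v)
def onz(d,p,z,s=None):
    c,v=ray(d,p,s);return c+v*(z-c[2])/v[2]
def rects(d,mask,z,amin=40,s=None):
    out=[]
    for c in cv2.findContours(mask.astype(np.uint8),cv2.RETR_EXTERNAL,cv2.CHAIN_APPROX_NONE)[0]:
        if cv2.contourArea(c)<amin: continue
        w=np.array([onz(d,p[0],z,s)[:2] for p in c]).astype(np.float32)*1000
        (cx,cy),(a,b),t=cv2.minAreaRect(w)
        if a<b:a,b,t=b,a,t-90
        out.append((np.round([cx,cy,a,b,(t+90)%180-90],1),c.reshape(-1,2).mean(0).round(1)))
    return out
E
python3 - <<'E'
from h import *
d=pickle.load(open("pics/top0.pkl","rb"));im=d["image"];h=cv2.cvtColor(im,cv2.COLOR_RGB2HSV);H,S,V=[h[...,i].astype(int) for i in range(3)]
sat=S>110
for n,m,z in(("red",((H<6)|(H>174))&sat&(V>90),.015),("green",(H>45)&(H<80)&sat,.014),("yellow",(H>24)&(H<35)&(S>180)&(V>120),.011),("blue",(H>100)&(H<130)&(S>70),.002),("grey",(S<40)&(V>100),.04)):
    print(n)
    for r in rects(d,m,z,60):print("  ",*r)
for n,r in(("top",(140,150,260,290)),):
    x0,y0,x1,y1=140,150,300,275
    cv2.imwrite("pics/crop1.png",cv2.resize(im[y0:y1,x0:x1,::-1],(800,600*125*800//(160*600)) ,interpolation=cv2.INTER_CUBIC))
E
```

```text
red
   [628.8 298.1  58.6  39.5 -82.4] [170.6 194.7]
   [777.8  23.7  86.3  56.5 -46.6] [266.4 146.7]
   [783.6 279.5  85.5  55.7   2.8] [179.5 143.1]
green
   [ 401.7 -178.8   63.4   28.3    7. ] [335.4 276. ]
   [544.8 517.9  59.1  51.  -76. ] [ 92.1 222.1]
   [ 620.7 -620.6   64.2   53.4  -75. ] [485.1 203.1]
   [617.4 205.7  61.2  39.9  86.6] [202.4 199.1]
   [ 817.3 -282.5  236.7  168.    14.4] [369.4 136.7]
yellow
   [628.7  38.3  55.4  38.6 -89. ] [259.8 196.5]
blue
   [624.7 166.1 378.1 112.8  88.4] [216.5 197.7]
   [779.  447.  135.6   7.4  57.1] [123.5 144.7]
   [ 861.6 -829.2  147.6   99.4    5.5] [545.4 126.1]
grey
   [457.8  97.5  78.1  61.6 -89.1] [238.2 254. ]
   [463.5 316.2 145.5  57.9  88.3] [163.6 251.8]
   [ 614.2 -361.7   73.8   27.1   80.9] [399.7 202. ]
   [ 623.4 -303.4   36.1   27.1   80.8] [379.5 198.5]
   [621.9 120.5  58.3  39.1  80.7] [231.5 196.4]
   [ 580.8 -585.8  356.6  251.    84.3] [480.7 217.5]
   [786.7 498.3 393.9 316.8  37.2] [ 95.1 140.8]
```

View pics/crop1.png

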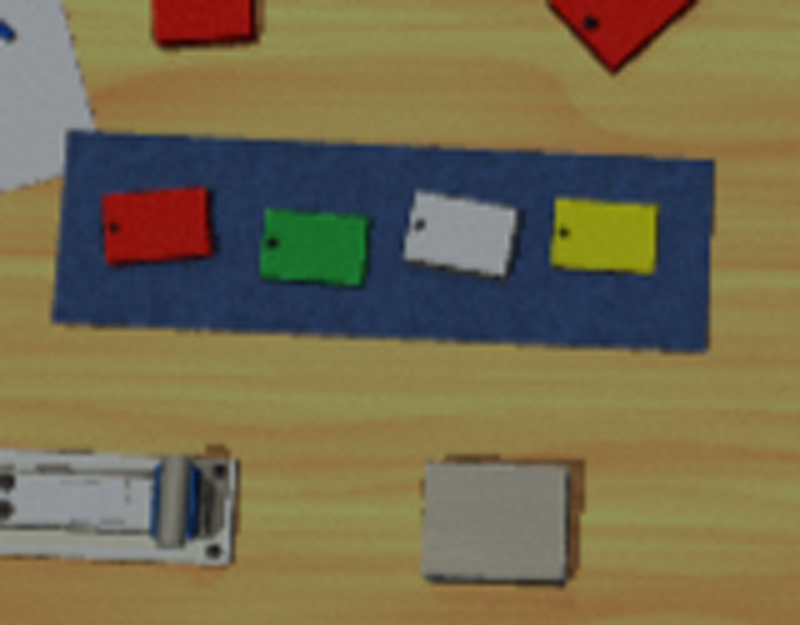

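The crop confirms it: the red plate on the mat, at (157,227) in the crop, measures 58.6x39.5 mm, so it is plate_15. The other two reds are about 86x56 mm. I'm moving to look at the supports from above with the wrist camera.

>>> {"method": "apply_moves", "body": {"steps": [[0.021, -0.036, 0.008, 0, 0, -6, 1], [0.021, -0.036, 0.008, 0, 0, -6, 1], [0.021, -0.036, 0.008, 0, 0, -6, 1], [0.021, -0.036, 0.008, 0, 0, -6, 1], [0.021, -0.036, 0.008, 0, 0, -6, 1], [0.021, -0.036, 0.008, 0, 0, -6, 1], [0.021, -0.036, 0.008, 0, 0, -6, 1], [0.021, -0.036, 0.008, 0, 0, -6, 1], [0.021, -0.036, 0.008, 0, 0, -6, 1], [0.021, -0.036, 0.008, 0, 0, -6, 1], [0.021, -0.036, 0.008, 0, 0, -6, 1], [0.021, -0.036, 0.008, 0, 0, -5.7, 1]]}}

```text
time: 1.3
ee_pos: [0.4567, 0.1834, 0.2956]
tcp_rot: [-3.141, 0.0, 1.566]
force: [0.4, 0.6, -0.2]
grip_width: 1.001
grasp_force: 0.0
```

>>> {"method": "apply_moves", "body": {"steps": [[0, 0, 0, 0, 0, 0, 1], [0, 0, 0, 0, 0, 0, 1], [0, 0, 0, 0, 0, 0, 1]]}}

```text
time: 1.6
ee_pos: [0.4557, 0.1856, 0.295]
tcp_rot: [-3.14, -0.0, 1.572]
force: [-0.7, -0.7, 0.8]
grip_width: 1.002
grasp_force: 0.0
```

```bash
python3 - <<'E'
from plant import readout, vision
from h import *
s=readout.observe();d=vision.snapshot("wrist");pickle.dump((s,d),open("pics/w1.pkl","wb"))
print(s["ee_pos"],np.degrees(s["tcp_rot"]),s["force"],s["q"].round(2));print(d["camera_matrix"],d["hand_eye"],cam(d,s)[1])
cv2.imwrite("pics/w1.png",cv2.resize(d["image"][:,:,::-1],(800,600),interpolation=cv2.INTER_CUBIC))
E
```

```text
[0.45572851 0.18561575 0.29498531] [-1.79929461e+02 -5.60165358e-03  9.00547473e+01] [-0.65521379 -0.74711175  0.83526989] [ 0.28 -0.27  1.87  0.    1.55  0.28]
[[291.21711554   0.         282.46377367]
 [  0.         291.21711554 211.89829328]
 [  0.           0.           1.        ]] [[ 6.52817784e-04 -9.54216335e-01 -2.99116634e-01  8.41587876e-02]
 [ 9.99999761e-01  5.55294182e-04  4.11033140e-04 -1.34949719e-03]
 [-2.26116810e-04 -2.99116830e-01  9.54216469e-01 -1.85124361e-01]
 [ 0.00000000e+00  0.00000000e+00  0.00000000e+00  1.00000000e+00]] [0.45452653 0.26975533 0.48011941]
```

View pics/w1.png

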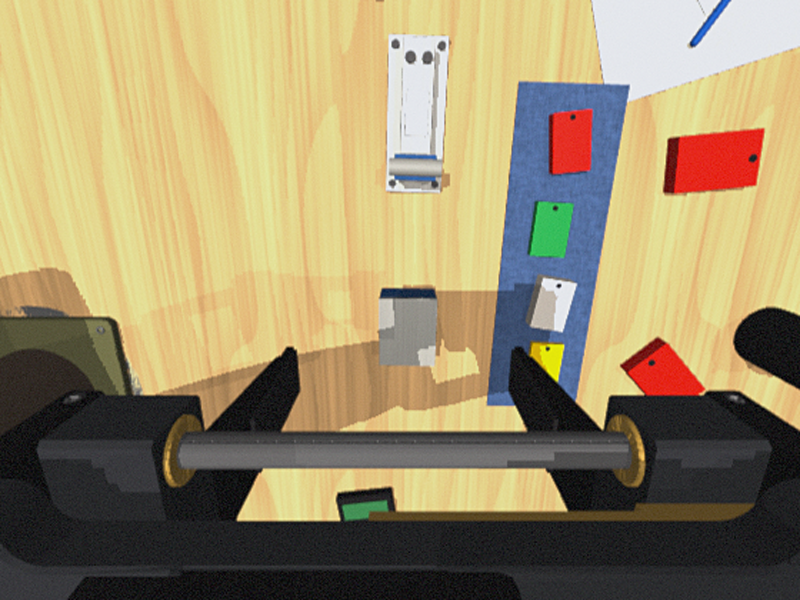

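The wrist view, in 800 px coordinates, shows the load cell with its roller at (415,167). The block top has corners (381,297), (436,298), (435,366) and (379,363). The plates are on the mat to the right.

```bash
python3 - <<'E'
from h import *
s,w=pickle.load(open("pics/w1.pkl","rb"));t=pickle.load(open("pics/top0.pkl","rb"))
C=lambda x,y:(140+x/5,150+y/5)
B=[C(425,462),C(567,463),C(565,582),C(425,578)];Bw=[(436*.7,298*.7),(435*.7,366*.7),(379*.7,363*.7),(381*.7,297*.7)]
def tri(r1,r2):
    (a,u),(b,v)=r1,r2;k=np.linalg.lstsq(np.c_[u,-v],b-a,rcond=None)[0];p,q=a+k[0]*u,b+k[1]*v;return ((p+q)/2*1000).round(1),((p-q)*1000).round(1)
print("block corners tri");[print(*tri(ray(t,p),ray(w,q,s))) for p,q in zip(B,Bw)]
for z in(.038,.042,.046):
    P=np.array([onz(t,p,z) for p in B]);Q=np.array([onz(w,p,z,s) for p in Bw])
    print(z,P.mean(0)*1000,Q.mean(0)*1000,[[round(1000*np.linalg.norm(X[i]-X[i-1]),1) for i in range(4)] for X in(P,Q)])
r=[C(175,458),C(170,545)];rw=[(442*.7,167*.7),(388*.7,167*.7)]
for p,q in zip(r,rw):print("roller z .07",onz(t,p,.07)*1000,onz(w,q,.07,s)*1000,tri(ray(t,p),ray(w,q,s)))
# masks
im=w["image"];h=cv2.cvtColor(im,cv2.COLOR_RGB2HSV);H,S,V=[h[...,i].astype(int) for i in range(3)]
print("wrist plates")
for n,m,z in(("red",((H<6)|(H>174))&(S>150)&(V>140),.017),("green",(H>45)&(H<80)&(S>110)&(V>120),.014)):
    for r in rects(w,m,z,60,s):print(n,*r)
im=t["image"];h=cv2.cvtColor(im,cv2.COLOR_RGB2HSV);H,S,V=[h[...,i].astype(int) for i in range(3)]
for r in rects(t,(S<40)&(V>100),.02,60):print("beam/white",*r)
for r in rects(t,(S<40)&(V>100),.115,9000):print("riser",*r)
E
```

```text
block corners tri
[490.5 135.6  34. ] [-0.3  0.  -0. ]
[490.6  55.4  41.3] [-0.7  0.  -0.1]
[424.9  55.1  32.7] [-1.2  0.3 -0.1]
[427.2 133.9  23.5] [-2.6  0.9 -0.1]
0.038 [457.35362256  94.78465374  38.        ] [459.17875741  96.4341623   38.        ] [[np.float64(65.0), np.float64(79.8), np.float64(66.8), np.float64(78.1)], [np.float64(61.0), np.float64(83.0), np.float64(65.5), np.float64(80.4)]]
0.042 [457.00617463  94.593894    42.        ] [459.13666713  98.00225597  42.        ] [[np.float64(64.9), np.float64(79.6), np.float64(66.6), np.float64(77.9)], [np.float64(60.5), np.float64(82.3), np.float64(64.9), np.float64(79.7)]]
0.046 [456.65872671  94.40313426  46.        ] [459.09457686  99.57034964  46.        ] [[np.float64(64.7), np.float64(79.4), np.float64(66.4), np.float64(77.7)], [np.float64(59.9), np.float64(81.5), np.float64(64.3), np.float64(79.0)]]
roller z .07 [486.43910449 269.96671429  70.        ] [490.16973165 274.59388176  70.        ] (array([491.5, 275.2,  37.7]), array([-3. ,  0.4, -0.3]))
roller z .07 [438.69971477 270.46157953  70.        ] [439.56012655 274.51307233  70.        ] (array([439.5, 274.3,  50.3]), array([ 1.4, -1. , -0.1]))
wrist plates
red [778.9  24.5  87.5  57.2 -46.5] [466.1 263.1]
red [784.7 281.7  86.3  57.    5.4] [502.5 112. ]
red [629.  300.6  59.5  39.2 -83.8] [400.   98.6]
green [ 401.2 -178.2   61.3   25.2    7.9] [254.7 356. ]
green [618.  209.3  60.1  39.5  86.9] [385.6 160.1]
beam/white [459.6  98.5  79.1  62.4 -89.1] [238.2 254. ]
beam/white [465.3 320.1 147.5  58.7  88.3] [163.6 251.8]
beam/white [ 618.  -366.8   74.8   27.5   80.9] [399.7 202. ]
beam/white [ 627.4 -307.8   36.6   27.5   80.8] [379.5 198.5]
beam/white [625.8 121.8  59.   39.7  80.7] [231.5 196.4]
beam/white [ 584.2 -593.8  361.3  254.3   84.3] [480.7 217.5]
beam/white [792.8 504.6 399.1 321.   37.2] [ 95.1 140.8]
riser [763.8 474.7 374.3 301.1  37.2] [ 95.1 140.8]
```

>>> {"method": "apply_moves", "body": {"steps": [[0, -0.015, -0.035, 0, 0, -1.8, 0], [0, -0.015, -0.035, 0, 0, 0, 0], [0, -0.015, -0.035, 0, 0, 0, 0], [0, -0.015, -0.035, 0, 0, 0, 0], [0, -0.015, -0.035, 0, 0, 0, 0], [0.002, -0.014, -0.03, 0, 0, 0, 0], [0, 0, -0.01, 0, 0, 0, 0], [0, 0, -0.005, 0, 0, 0, 0], [0, 0, -0.005, 0, 0, 0, 0], [0, 0, -0.002, 0, 0, 0, 0], [0, 0, 0, 0, 0, 0, 0], [0, 0, 0, 0, 0, 0, 0]], "squeeze": 5}}

```text
time: 2.85
ee_pos: [0.4591, 0.0964, 0.0697]
tcp_rot: [3.14, -0.0, 1.539]
force: [-0.3, -0.6, -0.3]
grip_width: 0.046
grasp_force: 0.0
```

>>> {"method": "apply_moves", "body": {"steps": [[0, 0, -0.001, 0, 0, 0, 0], [0, 0, -0.001, 0, 0, 0, 0], [0, 0, -0.001, 0, 0, 0, 0], [0, 0, -0.001, 0, 0, 0, 0]]}}

```text
time: 3.25
ee_pos: [0.4584, 0.096, 0.0646]
tcp_rot: [-3.142, 0.0, 1.539]
force: [0.2, -0.6, -0.2]
grip_width: 0.008
grasp_force: 0.0
```

>>> {"method": "apply_moves", "body": {"steps": [[0, 0, -0.001, 0, 0, 0, 0], [0, 0, -0.001, 0, 0, 0, 0], [0, 0, -0.001, 0, 0, 0, 0]]}}

```text
time: 3.55
ee_pos: [0.4583, 0.096, 0.0615]
tcp_rot: [-3.141, -0.0, 1.539]
force: [-0.3, 1.2, -0.2]
grip_width: 0.005
grasp_force: 0.0
```

>>> {"method": "apply_moves", "body": {"steps": [[0, 0, -0.001, 0, 0, 0, 0], [0, 0, -0.001, 0, 0, 0, 0]]}}

```text
time: 3.75
ee_pos: [0.4584, 0.096, 0.0596]
tcp_rot: [-3.142, 0.0, 1.539]
force: [0.9, 0.3, 0.5]
grip_width: 0.007
grasp_force: 0.0
```

>>> {"method": "apply_moves", "body": {"steps": [[0, 0, -0.001, 0, 0, 0, 0], [0, 0, 0, 0, 0, 0, 0]]}}

```text
time: 3.95
ee_pos: [0.4582, 0.096, 0.0585]
tcp_rot: [-3.141, 0.0, 1.539]
force: [0.2, -0.2, 0.6]
grip_width: 0.0
grasp_force: 0.0
```

>>> {"method": "apply_moves", "body": {"steps": [[0, 0, -0.001, 0, 0, 0, 0], [0, 0, 0, 0, 0, 0, 0]]}}

```text
time: 4.15
ee_pos: [0.4583, 0.096, 0.0575]
tcp_rot: [-3.141, 0.0, 1.539]
force: [-0.6, 0.3, -0.7]
grip_width: 0.007
grasp_force: 0.0
```

>>> {"method": "apply_moves", "body": {"steps": [[0, 0, -0.001, 0, 0, 0, 0], [0, 0, 0, 0, 0, 0, 0]]}}

```text
time: 4.35
ee_pos: [0.4583, 0.096, 0.0565]
tcp_rot: [-3.141, 0.0, 1.539]
force: [-0.8, 0.4, 0.3]
grip_width: 0.005
grasp_force: 0.0
```

>>> {"method": "apply_moves", "body": {"steps": [[0, 0, -0.001, 0, 0, 0, 0], [0, 0, 0, 0, 0, 0, 0]]}}

```text
time: 4.55
ee_pos: [0.4583, 0.096, 0.0555]
tcp_rot: [-3.141, 0.0, 1.539]
force: [0.3, -0.9, 0.6]
grip_width: 0.01
grasp_force: 0.0
```

>>> {"method": "apply_moves", "body": {"steps": [[0, 0, -0.001, 0, 0, 0, 0], [0, 0, 0, 0, 0, 0, 0]]}}

```text
time: 4.75
ee_pos: [0.4583, 0.096, 0.0545]
tcp_rot: [-3.141, 0.0, 1.539]
force: [-0.5, 0.2, 0.4]
grip_width: 0.005
grasp_force: 0.0
```

```bash
python3 - <<'E'
from plant import readout, vision
from h import *
s=readout.observe();d=vision.snapshot("wrist");pickle.dump((s,d),open("pics/w2.pkl","wb"))
e=vision.snapshot("scene")
a=cv2.resize(d["image"][100:380,150:420,::-1],(540,560));b=cv2.resize(e["image"][180:270,290:360,::-1],(260,334),interpolation=cv2.INTER_CUBIC)
o=np.zeros((560,800,3),np.uint8);o[:,:540]=a;o[:334,540:]=b;cv2.imwrite("pics/w2.png",o);print(s["ee_pos"],s["force"])
E
```

```text
[0.45826798 0.09602158 0.05452428] [-0.53334897  0.17247575  0.4037375 ]
```

View pics/w2.png

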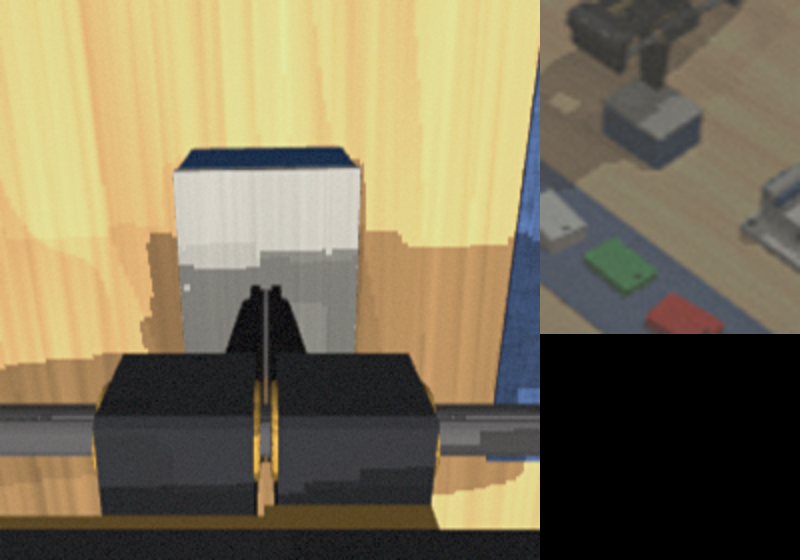

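The picture shows the shut fingertips at (265,290), centred over the block top and not yet touching. I'll keep lowering.

>>> {"method": "apply_moves", "body": {"steps": [[0, 0, -0.001, 0, 0, 0, 0], [0, 0, 0, 0, 0, 0, 0]]}}

```text
time: 5.05
ee_pos: [0.4583, 0.096, 0.0535]
tcp_rot: [-3.141, -0.0, 1.539]
force: [0.5, 0.1, -0.4]
grip_width: 0.001
grasp_force: 0.0
```

>>> {"method": "apply_moves", "body": {"steps": [[0, 0, -0.001, 0, 0, 0, 0], [0, 0, 0, 0, 0, 0, 0]]}}

```text
time: 5.25
ee_pos: [0.4583, 0.096, 0.0525]
tcp_rot: [-3.141, 0.0, 1.539]
force: [0.7, -0.3, 0.1]
grip_width: 0.006
grasp_force: 0.0
```

>>> {"method": "apply_moves", "body": {"steps": [[0, 0, -0.001, 0, 0, 0, 0], [0, 0, 0, 0, 0, 0, 0]]}}

```text
time: 5.45
ee_pos: [0.4582, 0.096, 0.0515]
tcp_rot: [-3.141, 0.0, 1.539]
force: [0.2, 0.7, -0.8]
grip_width: 0.004
grasp_force: 0.0
```

>>> {"method": "apply_moves", "body": {"steps": [[0, 0, -0.001, 0, 0, 0, 0], [0, 0, -0.001, 0, 0, 0, 0]]}}

```text
time: 5.65
ee_pos: [0.4584, 0.096, 0.0496]
tcp_rot: [3.142, -0.0, 1.539]
force: [-0.2, -0.4, 0.6]
grip_width: 0.003
grasp_force: 0.0
```

>>> {"method": "apply_moves", "body": {"steps": [[0, 0, -0.001, 0, 0, 0, 0], [0, 0, -0.001, 0, 0, 0, 0]]}}

```text
time: 5.85
ee_pos: [0.4583, 0.096, 0.0475]
tcp_rot: [-3.142, 0.0, 1.539]
force: [0.1, 0.5, -0.8]
grip_width: 0.005
grasp_force: 0.0
```

```bash
python3 - <<'E'
from plant import readout, vision
from h import *
s=readout.observe();d=vision.snapshot("wrist");pickle.dump((s,d),open("pics/w3.pkl","wb"))
print(s["ee_pos"],s["force"],s["tau"].round(2))
# tip position in the image as predicted by geometry
H=np.array(d["hand_eye"]);p=np.linalg.inv(H)@np.array([0,0,.019,1]);q=d["camera_matrix"]@p[:3];print("tip px",q[:2]/q[2])
E
```

```text
[0.45834735 0.0960362  0.04754633] [ 0.06520046  0.46221225 -0.84624462] [  0.   -25.85 -32.09   0.08   0.04  -0.  ]
tip px [284.07961617 237.33227267]
```

```bash
python3 - <<'E'
from h import *
s,d=pickle.load(open("pics/w3.pkl","rb"));H=np.linalg.inv(np.array(d["hand_eye"]));K=d["camera_matrix"]
for x in(-.01,0,.01):
    print(x,[(int(z*1000),(lambda q:(q[:2]/q[2]).round(0).tolist())(K@(H@np.array([x,0,z,1]))[:3])) for z in(-.06,-.02,0,.01,.019)])
cv2.imwrite("pics/w3.png",cv2.resize(d["image"][150:330,180:390,::-1],(700,600),interpolation=cv2.INTER_CUBIC))
E
```

```text
-0.01 [(-60, [285.0, 315.0]), (-20, [284.0, 275.0]), (0, [284.0, 261.0]), (10, [284.0, 255.0]), (19, [284.0, 249.0])]
0 [(-60, [285.0, 298.0]), (-20, [284.0, 261.0]), (0, [284.0, 248.0]), (10, [284.0, 242.0]), (19, [284.0, 237.0])]
0.01 [(-60, [285.0, 280.0]), (-20, [284.0, 246.0]), (0, [284.0, 234.0]), (10, [284.0, 229.0]), (19, [284.0, 225.0])]
```

View pics/w3.png

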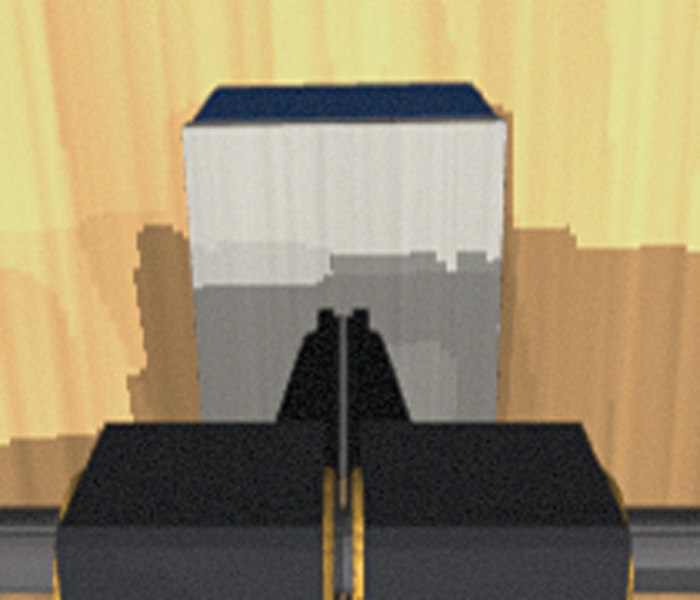

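The fingertips at (343,312) in the crop are still above the block top, so the tips of the shut gripper stand higher than I assumed. I'll continue down to contact.

>>> {"method": "apply_moves", "body": {"steps": [[0, 0, -0.001, 0, 0, 0, 0], [0, 0, -0.001, 0, 0, 0, 0]]}}

```text
time: 6.1
ee_pos: [0.4584, 0.096, 0.0456]
tcp_rot: [3.142, -0.0, 1.539]
force: [-0.1, -0.3, 0.7]
grip_width: 0.005
grasp_force: 0.0
```

>>> {"method": "apply_moves", "body": {"steps": [[0, 0, -0.001, 0, 0, 0, 0], [0, 0, 0, 0, 0, 0, 0]]}}

```text
time: 6.3
ee_pos: [0.4582, 0.096, 0.0444]
tcp_rot: [-3.141, 0.0, 1.539]
force: [0.1, 0.4, -1.0]
grip_width: 0.003
grasp_force: 0.0
```

>>> {"method": "apply_moves", "body": {"steps": [[0, 0, -0.001, 0, 0, 0, 0], [0, 0, 0, 0, 0, 0, 0]]}}

```text
time: 6.5
ee_pos: [0.4583, 0.096, 0.0435]
tcp_rot: [-3.141, 0.0, 1.539]
force: [0.5, 0.0, 0.1]
grip_width: 0.006
grasp_force: 0.0
```

>>> {"method": "apply_moves", "body": {"steps": [[0, 0, -0.001, 0, 0, 0, 0], [0, 0, 0, 0, 0, 0, 0]]}}

```text
time: 6.7
ee_pos: [0.4583, 0.096, 0.0425]
tcp_rot: [-3.141, 0.0, 1.539]
force: [-0.4, 0.3, -0.2]
grip_width: 0.009
grasp_force: 0.0
```

>>> {"method": "apply_moves", "body": {"steps": [[0, 0, -0.001, 0, 0, 0, 0], [0, 0, 0, 0, 0, 0, 0]]}}

```text
time: 6.9
ee_pos: [0.4583, 0.096, 0.0415]
tcp_rot: [-3.141, 0.0, 1.539]
force: [0.3, -0.6, -0.6]
grip_width: 0.004
grasp_force: 0.0
```

>>> {"method": "apply_moves", "body": {"steps": [[0, 0, -0.001, 0, 0, 0, 0], [0, 0, 0, 0, 0, 0, 0]]}}

```text
time: 7.1
ee_pos: [0.4583, 0.096, 0.0405]
tcp_rot: [-3.141, 0.0, 1.539]
force: [-0.8, -0.1, -0.2]
grip_width: 0.007
grasp_force: 0.0
```

>>> {"method": "apply_moves", "body": {"steps": [[0, 0, -0.001, 0, 0, 0, 0], [0, 0, 0, 0, 0, 0, 0]]}}

```text
time: 7.3
ee_pos: [0.4582, 0.096, 0.0395]
tcp_rot: [-3.141, 0.0, 1.539]
force: [-0.4, -0.8, -0.3]
grip_width: 0.006
grasp_force: 0.0
```

>>> {"method": "apply_moves", "body": {"steps": [[0, 0, -0.001, 0, 0, 0, 0], [0, 0, 0, 0, 0, 0, 0]]}}

```text
time: 7.5
ee_pos: [0.4583, 0.096, 0.0385]
tcp_rot: [-3.141, 0.0, 1.539]
force: [0.1, -0.6, -0.2]
grip_width: 0.004
grasp_force: 0.0
```

```bash
python3 - <<'E'
from plant import readout, vision
from h import *
s=readout.observe();e=vision.snapshot("scene");d=vision.snapshot("wrist");pickle.dump((s,d),open("pics/w4.pkl","wb"))
o=np.zeros((540,800,3),np.uint8)
o[:]=cv2.resize(e["image"][165:246,270:390,::-1],(800,540),interpolation=cv2.INTER_CUBIC);cv2.imwrite("pics/s4.png",o)
print(s["ee_pos"],s["force"])
E
```

```text
[0.45826377 0.09602414 0.03850382] [ 0.14049881 -0.55113004 -0.17128601]
```

View pics/s4.png

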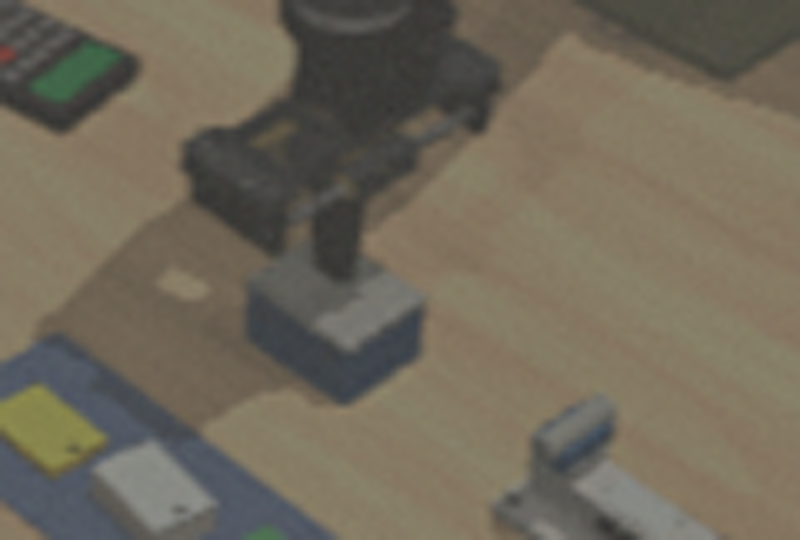

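Scene crop: the fingertips at (335,280) sit right at or just above the block top, centre (337,295). I'll check this against the geometry.

```bash
python3 - <<'E'
from h import *
e=pickle.load(open("pics/scene0.pkl","rb"))
pj=lambda X:(lambda q:(q[:2]/q[2]).round(1))(e["camera_matrix"]@(e["R"]@np.array(X)+e["t"]))
cr=lambda X:((pj(X)-[270,165])*6.667).round(0).tolist()
for z in(.02,.03,.04,.05):print(z,"axis",cr([.4583,.096,z]),"pad +x+y corner",cr([.468,.106,z]),"block corners",cr([.489,.136,z]),cr([.489,.056,z]),cr([.427,.136,z]),"roller",cr([.4635,.272,z+.03]))
s,d=pickle.load(open("pics/w4.pkl","rb"))
cv2.imwrite("pics/w4.png",d["image"][:,:,::-1])
g=cv2.cvtColor(d["image"],cv2.COLOR_RGB2GRAY).astype(int)
for v in(180,185,190,195,200,205,210):
    print(v,(np.where(g[v,200:370]>0,g[v,200:370],0)[::4]).tolist())
E
```

```text
0.02 axis [325.0, 312.0] pad +x+y corner [327.0, 329.0] block corners [340.0, 372.0] [237.0, 303.0] [415.0, 321.0] roller [563.0, 434.0]
0.03 axis [326.0, 299.0] pad +x+y corner [327.0, 315.0] block corners [341.0, 359.0] [237.0, 290.0] [416.0, 307.0] roller [565.0, 420.0]
0.04 axis [327.0, 286.0] pad +x+y corner [328.0, 302.0] block corners [341.0, 345.0] [238.0, 277.0] [417.0, 294.0] roller [567.0, 407.0]
0.05 axis [328.0, 273.0] pad +x+y corner [329.0, 289.0] block corners [343.0, 332.0] [239.0, 263.0] [418.0, 281.0] roller [569.0, 393.0]
180 [193, 193, 197, 200, 196, 198, 200, 194, 204, 200, 219, 37, 43, 48, 41, 50, 42, 42, 46, 46, 49, 40, 42, 47, 42, 43, 40, 45, 49, 45, 49, 42, 206, 200, 208, 212, 204, 209, 203, 205, 208, 205, 216]
185 [198, 197, 195, 199, 196, 196, 200, 198, 198, 198, 41, 47, 48, 44, 41, 42, 49, 50, 53, 49, 50, 46, 50, 39, 47, 49, 42, 44, 49, 44, 45, 46, 38, 149, 208, 210, 204, 211, 203, 204, 211, 205, 218]
190 [193, 194, 198, 200, 199, 197, 200, 186, 179, 84, 89, 101, 107, 115, 118, 133, 140, 141, 168, 160, 167, 176, 179, 168, 168, 174, 178, 183, 187, 189, 190
[... 241 characters left out ...]
 204, 204, 210, 204, 208, 208, 206, 216]
200 [193, 195, 195, 198, 196, 193, 195, 192, 193, 199, 205, 207, 208, 209, 211, 206, 208, 210, 211, 200, 206, 204, 209, 209, 205, 203, 209, 207, 211, 211, 208, 206, 206, 206, 210, 209, 204, 207, 206, 211, 209, 207, 217]
205 [188, 191, 197, 199, 197, 192, 196, 192, 191, 202, 210, 207, 209, 212, 211, 205, 208, 211, 207, 200, 205, 204, 205, 205, 208, 204, 210, 208, 210, 211, 210, 205, 199, 206, 209, 211, 206, 210, 205, 207, 210, 207, 215]
210 [188, 190, 193, 194, 197, 188, 196, 194, 188, 201, 209, 208, 211, 210, 208, 209, 209, 210, 207, 200, 203, 206, 205, 203, 207, 201, 209, 209, 210, 211, 206, 210, 205, 204, 211, 208, 202, 208, 205, 205, 208, 210, 216]
```

Seen in two cameras, the fingertips sit roughly 10 to 15 mm above the reported TCP height, not 19 mm below it. The reported z and the tool length therefore can't be trusted. I'll touch the block and then the bench with the same tool, which gives the block's height directly.

>>> {"method": "apply_moves", "body": {"steps": [[0, 0, -0.001, 0, 0, 0, 0], [0, 0, -0.001, 0, 0, 0, 0], [0, 0, -0.001, 0, 0, 0, 0]]}}

```text
time: 7.9
ee_pos: [0.4584, 0.096, 0.0356]
tcp_rot: [3.142, -0.0, 1.539]
force: [0.6, 0.4, 0.2]
grip_width: 0.004
grasp_force: 0.0
```

>>> {"method": "apply_moves", "body": {"steps": [[0, 0, -0.001, 0, 0, 0, 0], [0, 0, -0.001, 0, 0, 0, 0], [0, 0, 0, 0, 0, 0, 0]]}}

```text
time: 8.2
ee_pos: [0.4582, 0.096, 0.0334]
tcp_rot: [-3.141, 0.0, 1.539]
force: [0.1, -0.6, -0.3]
grip_width: 0.008
grasp_force: 0.0
```

>>> {"method": "apply_moves", "body": {"steps": [[0, 0, -0.001, 0, 0, 0, 0], [0, 0, -0.001, 0, 0, 0, 0], [0, 0, 0, 0, 0, 0, 0]]}}

```text
time: 8.5
ee_pos: [0.4582, 0.096, 0.0314]
tcp_rot: [-3.141, 0.0, 1.539]
force: [-1.0, -0.7, -0.1]
grip_width: 0.005
grasp_force: 0.0
```

>>> {"method": "apply_moves", "body": {"steps": [[0, 0, -0.001, 0, 0, 0, 0], [0, 0, -0.001, 0, 0, 0, 0], [0, 0, 0, 0, 0, 0, 0]]}}

```text
time: 8.8
ee_pos: [0.4585, 0.096, 0.031]
tcp_rot: [-3.141, 0.0, 1.539]
force: [-4.6, -0.2, 8.5]
grip_width: 0.005
grasp_force: 4.5
```

Contact with the block came at a reported z of about 0.0311. Next I'll touch the bench between the block and the mat.

>>> {"method": "apply_moves", "body": {"steps": [[0, 0, 0.016, 0, 0, 0, 0], [0.036, 0, 0.005, 0, 0, 0, 0], [0.034, 0, 0, 0, 0, 0, 0], [0, 0, -0.015, 0, 0, 0, 0], [0, 0, -0.015, 0, 0, 0, 0], [0, 0, -0.01, 0, 0, 0, 0], [0, 0, -0.003, 0, 0, 0, 0], [0, 0, -0.002, 0, 0, 0, 0], [0, 0, -0.001, 0, 0, 0, 0], [0, 0, -0.001, 0, 0, 0, 0], [0, 0, -0.001, 0, 0, 0, 0], [0, 0, 0, 0, 0, 0, 0]]}}

```text
time: 10.0
ee_pos: [0.5286, 0.096, 0.003]
tcp_rot: [3.141, -0.0, 1.539]
force: [0.1, -0.4, 0.8]
grip_width: 0.012
grasp_force: 0.0
```

>>> {"method": "apply_moves", "body": {"steps": [[0, 0, -0.001, 0, 0, 0, 0], [0, 0, -0.001, 0, 0, 0, 0], [0, 0, 0, 0, 0, 0, 0]]}}

```text
time: 10.3
ee_pos: [0.5283, 0.096, 0.0005]
tcp_rot: [-3.141, 0.0, 1.539]
force: [0.5, -0.8, 0.8]
grip_width: 0.008
grasp_force: 0.0
```

>>> {"method": "apply_moves", "body": {"steps": [[0, 0, -0.001, 0, 0, 0, 0], [0, 0, -0.001, 0, 0, 0, 0], [0, 0, 0, 0, 0, 0, 0]]}}

```text
time: 10.6
ee_pos: [0.5282, 0.096, -0.0016]
tcp_rot: [-3.141, 0.0, 1.539]
force: [0.2, -0.1, -0.1]
grip_width: 0.007
grasp_force: 0.0
```

>>> {"method": "apply_moves", "body": {"steps": [[0, 0, -0.001, 0, 0, 0, 0], [0, 0, -0.001, 0, 0, 0, 0], [0, 0, 0, 0, 0, 0, 0]]}}

```text
time: 10.9
ee_pos: [0.5282, 0.096, -0.0036]
tcp_rot: [-3.141, 0.0, 1.539]
force: [0.1, 0.4, -0.8]
grip_width: 0.004
grasp_force: 0.0
```

>>> {"method": "apply_moves", "body": {"steps": [[0, 0, -0.001, 0, 0, 0, 0], [0, 0, -0.001, 0, 0, 0, 0], [0, 0, 0, 0, 0, 0, 0]]}}

```text
time: 11.2
ee_pos: [0.5282, 0.096, -0.0055]
tcp_rot: [-3.141, 0.0, 1.539]
force: [-0.0, -0.5, -0.2]
grip_width: 0.004
grasp_force: 0.0
```

>>> {"method": "apply_moves", "body": {"steps": [[0, 0, -0.001, 0, 0, 0, 0], [0, 0, -0.001, 0, 0, 0, 0], [0, 0, 0, 0, 0, 0, 0]]}}

```text
time: 11.5
ee_pos: [0.5282, 0.096, -0.0075]
tcp_rot: [-3.141, 0.0, 1.539]
force: [-0.4, 0.4, -0.3]
grip_width: 0.004
grasp_force: 0.0
```

>>> {"method": "apply_moves", "body": {"steps": [[0, 0, -0.001, 0, 0, 0, 0], [0, 0, -0.001, 0, 0, 0, 0], [0, 0, 0, 0, 0, 0, 0]]}}

```text
time: 11.8
ee_pos: [0.5282, 0.096, -0.0095]
tcp_rot: [-3.141, 0.0, 1.539]
force: [1.0, 0.7, -0.9]
grip_width: 0.005
grasp_force: 0.0
```

>>> {"method": "apply_moves", "body": {"steps": [[0, 0, -0.001, 0, 0, 0, 0], [0, 0, 0, 0, 0, 0, 0]]}}

```text
time: 12.0
ee_pos: [0.5283, 0.096, -0.0105]
tcp_rot: [-3.141, 0.0, 1.539]
force: [1.0, -0.2, -0.8]
grip_width: 0.005
grasp_force: 0.0
```

>>> {"method": "apply_moves", "body": {"steps": [[0, 0, -0.001, 0, 0, 0, 0], [0, 0, 0, 0, 0, 0, 0]]}}

```text
time: 12.2
ee_pos: [0.5283, 0.096, -0.0115]
tcp_rot: [-3.141, 0.0, 1.539]
force: [0.7, -0.3, -0.0]
grip_width: 0.004
grasp_force: 0.0
```

>>> {"method": "apply_moves", "body": {"steps": [[0, 0, -0.001, 0, 0, 0, 0], [0, 0, 0, 0, 0, 0, 0]]}}

```text
time: 12.4
ee_pos: [0.5282, 0.096, -0.0125]
tcp_rot: [-3.141, 0.0, 1.539]
force: [-0.4, -0.8, 0.1]
grip_width: 0.004
grasp_force: 0.0
```

>>> {"method": "apply_moves", "body": {"steps": [[0, 0, -0.001, 0, 0, 0, 0], [0, 0, 0, 0, 0, 0, 0]]}}

```text
time: 12.6
ee_pos: [0.5283, 0.096, -0.0135]
tcp_rot: [-3.141, 0.0, 1.539]
force: [-0.0, -0.5, -0.5]
grip_width: 0.005
grasp_force: 0.0
```

>>> {"method": "apply_moves", "body": {"steps": [[0, 0, -0.001, 0, 0, 0, 0], [0, 0, 0, 0, 0, 0, 0]]}}

```text
time: 12.8
ee_pos: [0.5282, 0.096, -0.0145]
tcp_rot: [-3.141, 0.0, 1.539]
force: [-0.5, -0.7, 0.2]
grip_width: 0.004
grasp_force: 0.0
```

>>> {"method": "apply_moves", "body": {"steps": [[0, 0, -0.001, 0, 0, 0, 0], [0, 0, 0, 0, 0, 0, 0]]}}

```text
time: 13.0
ee_pos: [0.5284, 0.0961, -0.0147]
tcp_rot: [-3.141, 0.0, 1.539]
force: [-3.2, -0.0, 3.6]
grip_width: 0.003
grasp_force: 2.3
```

>>> {"method": "apply_moves", "body": {"steps": [[0, 0, -0.001, 0, 0, 0, 0], [0, 0, 0, 0, 0, 0, 0]]}}

```text
time: 13.2
ee_pos: [0.5284, 0.096, -0.0147]
tcp_rot: [-3.14, 0.0, 1.539]
force: [-5.8, -1.2, 11.1]
grip_width: 0.003
grasp_force: 5.8
```

Bench contact came at z = -0.0146, so the tip is at ee z + 0.0147. The block top is then about 45.7 mm and the gap to the roller about 24.3 mm, which calls for plate_15 + plate_9 = 24 mm. I'll take plate_15 first, at (0.629, 0.2995), long axis 97 deg.

>>> {"method": "apply_moves", "body": {"steps": [[0, 0, 0.03, 0, 0, 0, 1], [0, 0, 0.0315, 0, 0, 0, 1], [0.02, 0.041, 0, 0, 0, 4.5, 1], [0.02, 0.041, 0, 0, 0, 4.3, 1], [0.02, 0.041, 0, 0, 0, 0, 1], [0.02, 0.041, 0, 0, 0, 0, 1], [0.0205, 0.0395, 0, 0, 0, 0, 1], [0, 0, 0, 0, 0, 0, 1], [0, 0, -0.02, 0, 0, 0, 1], [0, 0, 0, 0, 0, 0, 1]]}}

```text
time: 14.2
ee_pos: [0.6264, 0.2984, 0.0217]
tcp_rot: [-3.136, 0.002, 1.693]
force: [-1.2, 0.0, -1.2]
grip_width: 0.792
grasp_force: 0.0
```

```bash
python3 - <<'E'
from plant import readout, vision
from h import *
s=readout.observe();d=vision.snapshot("wrist");pickle.dump((s,d),open("pics/w5.pkl","wb"))
print(s["ee_pos"],np.degrees(s["tcp_rot"]),s["grip_width"])
h=cv2.cvtColor(d["image"],cv2.COLOR_RGB2HSV);H,S,V=[h[...,i].astype(int) for i in range(3)]
for r in rects(d,((H<6)|(H>174))&(S>150)&(V>90),.017,60,s):print("red",*r)
for r in rects(d,(H>24)&(H<35)&(S>200)&(V>150),.011,60,s):print("yellow",*r)
E
```

```text
[0.62636939 0.29836059 0.02172737] [-1.79662884e+02  9.93489054e-02  9.69915604e+01] 0.7921322116764848
red [779.  296.6  98.   39.2   5.4] [495.3 265.3]
red [629.  302.6  62.4  39.2 -84.2] [288.5 238.3]
```

>>> {"method": "apply_moves", "body": {"steps": [[0, 0.001, -0.01, 0, 0, 0, 1], [0, 0, -0.01, 0, 0, 0, 1], [0, 0, -0.01, 0, 0, 0, 1], [0, 0, -0.0055, 0, 0, 0, 1], [0, 0, 0, 0, 0, 0, 0.3], [0, 0, 0, 0, 0, 0, 0.3], [0, 0, 0, 0, 0, 0, 0.3], [0, 0, 0, 0, 0, 0, 0.3], [0, 0, 0, 0, 0, 0, 0.3], [0, 0, 0, 0, 0, 0, 0.3]], "squeeze": 12}}

```text
time: 15.25
ee_pos: [0.629, 0.3006, -0.0101]
tcp_rot: [3.141, -0.0, 1.693]
force: [-0.3, -0.4, 0.3]
grip_width: 0.551
grasp_force: 0.0
```

>>> {"method": "apply_moves", "body": {"steps": [[0, 0, 0, 0, 0, 0, 0.2], [0, 0, 0, 0, 0, 0, 0.2], [0, 0, 0, 0, 0, 0, 0.2], [0, 0, 0, 0, 0, 0, 0.2]]}}

```text
time: 15.65
ee_pos: [0.629, 0.3006, -0.0103]
tcp_rot: [3.141, -0.0, 1.693]
force: [-0.2, 0.9, 0.8]
grip_width: 0.42
grasp_force: 12.0
```

Held: 39.9 mm wide at 12 N. I'll lift and carry it over the block.

>>> {"method": "apply_moves", "body": {"steps": [[0, 0, 0.01, 0, 0, 0, 0.2], [0, 0, 0.035, 0, 0, 0, 0.2], [0, 0, 0.04, 0, 0, 0, 0.2], [-0.028, -0.034, 0, 0, 0, -4.3, 0.2], [-0.028, -0.034, 0, 0, 0, -4.2, 0.2], [-0.028, -0.034, 0, 0, 0, 0, 0.2], [-0.028, -0.034, 0, 0, 0, 0, 0.2], [-0.028, -0.034, 0, 0, 0, 0, 0.2], [-0.031, -0.0335, 0, 0, 0, 0, 0.2], [0, 0, 0, 0, 0, 0, 0.2], [0, 0, 0, 0, 0, 0, 0.2]]}}

```text
time: 16.75
ee_pos: [0.4577, 0.0966, 0.0753]
tcp_rot: [3.14, -0.0, 1.543]
force: [0.6, -0.0, -0.5]
grip_width: 0.423
grasp_force: 12.0
```

```bash
python3 - <<'E'
from plant import readout, vision
from h import *
s,d=pickle.load(open("pics/w3.pkl","rb"))
print([onz(d,p,.0457,s).round(4) for p in((235.2,187.2),(331.8,186.3))])
s=readout.observe();d=vision.snapshot("wrist");print(s["ee_pos"],np.degrees(s["tcp_rot"]),s["grip_width"])
h=cv2.cvtColor(d["image"],cv2.COLOR_RGB2HSV);H,S,V=[h[...,i].astype(int) for i in range(3)]
for z in (.09,):
  for r in rects(d,((H<6)|(H>174))&(S>150)&(V>60),s["ee_pos"][2]+.0147-.002+.015,60,s):print("red",*r)
m=((H>100)&(H<130)&(S>120)&(V<70))
for r in rects(d,m,.0457,60,s):print("block side",*r)
E
```

```text
[array([0.4275, 0.1395, 0.0457]), array([0.4908, 0.1381, 0.0457])]
[0.45771878 0.09656078 0.07533378] [ 1.79908336e+02 -2.41293148e-02  8.83917298e+01] 0.422801600417897
red [456.5 101.5  57.3  39.9  88.4] [282.4 257.6]
```

>>> {"method": "apply_moves", "body": {"steps": [[0.001, 0.001, -0.02, 0, 0, 0, 0.2], [0, 0, -0.014, 0, 0, 0, 0.2], [0, 0, -0.004, 0, 0, 0, 0.2], [0, 0, -0.002, 0, 0, 0, 0.2], [0, 0, -0.001, 0, 0, 0, 0.2], [0, 0, 0, 0, 0, 0, 0.2], [0, 0, 0, 0, 0, 0, 0.2]]}}

```text
time: 17.5
ee_pos: [0.4594, 0.0981, 0.0342]
tcp_rot: [3.141, -0.0, 1.544]
force: [-0.5, -0.2, -0.7]
grip_width: 0.423
grasp_force: 12.0
```

>>> {"method": "apply_moves", "body": {"steps": [[0, 0, -0.001, 0, 0, 0, 0.2], [0, 0, -0.0005, 0, 0, 0, 0.2], [0, 0, 0, 0, 0, 0, 0.2]]}}

```text
time: 17.8
ee_pos: [0.4594, 0.0981, 0.0334]
tcp_rot: [3.141, -0.0, 1.544]
force: [-2.2, -1.4, 4.9]
grip_width: 0.417
grasp_force: 12.0
```

>>> {"method": "apply_moves", "body": {"steps": [[0, 0, 0, 0, 0, 0, 0.7], [0, 0, 0, 0, 0, 0, 0.7], [0, 0, 0, 0, 0, 0, 0.7], [0, 0, 0.01, 0, 0, 0, 0.8], [0, 0, 0.032, 0, 0, 0, 0.8], [0.042, -0.014, 0, 0, 0, 1.5, 0.8], [0.042, -0.014, 0, 0, 0, 0, 0.8], [0.042, -0.014, 0, 0, 0, 0, 0.8], [0.0435, -0.015, 0, 0, 0, 0, 0.8], [0, 0, -0.03, 0, 0, 0, 0.8], [0, 0, -0.03, 0, 0, 0, 0.8], [0, 0, 0, 0, 0, 0, 0.8]]}}

```text
time: 19.0
ee_pos: [0.6247, 0.0408, 0.0096]
tcp_rot: [-3.132, -0.0, 1.57]
force: [-0.6, -0.3, -0.9]
grip_width: 0.798
grasp_force: 0.0
```

```bash
python3 - <<'E'
from plant import readout, vision
from h import *
s=readout.observe();d=vision.snapshot("wrist");pickle.dump((s,d),open("pics/w6.pkl","wb"));print(s["ee_pos"],np.degrees(s["tcp_rot"]),s["grip_width"])
t=vision.snapshot("top")
for n,q,a,zy in(("w",d,s,.011),("t",t,None,.011)):
  h=cv2.cvtColor(q["image"],cv2.COLOR_RGB2HSV);H,S,V=[h[...,i].astype(int) for i in range(3)]
  for r in rects(q,(H>24)&(H<35)&(S>190)&(V>100),zy,60,a):print(n,"yellow",*r)
  for r in rects(q,((H<6)|(H>174))&(S>110)&(V>70),.0607,60,a):print(n,"red",*r)
E
```

```text
[0.62470461 0.04080953 0.00956341] [-1.79469374e+02 -8.37608658e-03  8.99550449e+01] 0.7982471296186414
w yellow [623.   25.4  25.7  21.   85.5] [282.5 268.4]
w yellow [6.295e+02 6.010e+01 4.000e+01 2.410e+01 1.000e-01] [291.  222.3]
w red [737.1  53.5  73.4  44.6 -46.4] [502.1 254. ]
w red [490.8  85.6  33.4   6.7  73.7] [  3.7 204.9]
t red [763.9  24.2  84.8  55.2 -47.4] [266.4 145.8]
t red [769.3 270.9  83.4  56.6   5.8] [179.6 143.2]
```

>>> {"method": "apply_moves", "body": {"steps": [[0, 0.001, -0.01, 0, 0, 0, 0.8], [0, 0, -0.01, 0, 0, 0, 0.8], [0, 0, -0.005, 0, 0, 0, 0.8], [0, 0, 0, 0, 0, 0, 0.2], [0, 0, 0, 0, 0, 0, 0.2], [0, 0, 0, 0, 0, 0, 0.2], [0, 0, 0, 0, 0, 0, 0.2], [0, 0, 0, 0, 0, 0, 0.2], [0, 0, 0, 0, 0, 0, 0.2], [0, 0, 0, 0, 0, 0, 0.2]]}}

```text
time: 20.1
ee_pos: [0.6287, 0.042, -0.0105]
tcp_rot: [3.141, -0.0, 1.57]
force: [-0.6, -0.4, 2.0]
grip_width: 0.421
grasp_force: 11.8
```

>>> {"method": "apply_moves", "body": {"steps": [[0, 0, 0.01, 0, 0, 0, 0.2], [0, 0, 0.043, 0, 0, 0, 0.2], [0, 0, 0.043, 0, 0, -1.5, 0.2], [-0.042, 0.014, 0, 0, 0, 0, 0.2], [-0.042, 0.014, 0, 0, 0, 0, 0.2], [-0.042, 0.014, 0, 0, 0, 0, 0.2], [-0.0433, 0.0145, 0, 0, 0, 0, 0.2], [0, 0, -0.01, 0, 0, 0, 0.2], [0, 0, -0.015, 0, 0, 0, 0.2], [0, 0, -0.006, 0, 0, 0, 0.2], [0, 0, -0.002, 0, 0, 0, 0.2], [0, 0, 0, 0, 0, 0, 0.2]]}}

```text
time: 21.3
ee_pos: [0.4594, 0.0984, 0.0522]
tcp_rot: [-3.141, 0.0, 1.544]
force: [0.5, 0.0, 0.4]
grip_width: 0.422
grasp_force: 11.8
```

```bash
python3 - <<'E'
from plant import readout, vision
from h import *
s=readout.observe();d=vision.snapshot("wrist");pickle.dump((s,d),open("pics/w7.pkl","wb"));print(s["ee_pos"],np.degrees(s["tcp_rot"]),s["grip_width"],s["force"])
h=cv2.cvtColor(d["image"],cv2.COLOR_RGB2HSV);H,S,V=[h[...,i].astype(int) for i in range(3)]
for r in rects(d,(H>24)&(H<35)&(S>190)&(V>60),s["ee_pos"][2]+.0215,60,s):print("yellow",*r)
for r in rects(d,((H<6)|(H>174))&(S>110)&(V>40),.0607,60,s):print("red",*r)
E
```

```text
[0.45944728 0.09835974 0.05218073] [-1.79977649e+02  3.67794565e-03  8.84558000e+01] 0.42163259511599993 [0.46667915 0.01481882 0.42302988]
yellow [459.8 119.5  38.7  19.1  -3.5] [280.8 228.8]
red [459.1 128.4  38.9   5.9  -2.5] [282.5 209.9]
```

>>> {"method": "apply_moves", "body": {"steps": [[0, 0, -0.002, 0, 0, 0, 0.2], [0, 0, -0.001, 0, 0, 0, 0.2], [0, 0, -0.001, 0, 0, 0, 0.2], [0, 0, 0, 0, 0, 0, 0.2]]}}

```text
time: 21.75
ee_pos: [0.4592, 0.0985, 0.0482]
tcp_rot: [3.142, 0.0, 1.544]
force: [-0.1, 0.8, -0.3]
grip_width: 0.421
grasp_force: 11.8
```

>>> {"method": "apply_moves", "body": {"steps": [[0, 0, -0.0007, 0, 0, 0, 0.2], [0, 0, 0, 0, 0, 0, 0.7], [0, 0, 0, 0, 0, 0, 0.7], [0, 0, 0, 0, 0, 0, 0.7], [0, 0, 0.01, 0, 0, 0, 0.8], [0, 0, 0.03, 0, 0, 0, 0.8], [0.016, -0.041, 0, 0, 0, -3.8, 0.8], [0.017, -0.042, 0, 0, 0, -3.8, 0.8], [0.017, -0.042, 0, 0, 0, 0, 0.8], [0.017, -0.042, 0, 0, 0, 0, 0.8], [0.017, -0.042, 0, 0, 0, 0, 0.8], [0.016, -0.042, 0, 0, 0, 0, 0.8]]}}

```text
time: 22.95
ee_pos: [0.5599, -0.1544, 0.0884]
tcp_rot: [3.141, 0.0, 1.411]
force: [0.3, 1.0, -0.3]
grip_width: 0.804
grasp_force: 0.0
```

```bash
python3 - <<'E'
from plant import readout, vision
from h import *
t=vision.snapshot("top");s=readout.observe();print(s["ee_pos"]);pickle.dump(t,open("pics/top2.pkl","wb"))
e=vision.snapshot("scene")
o=np.zeros((450,800,3),np.uint8);o[:,:400]=cv2.resize(t["image"][225:285,150:270,::-1],(400,200),interpolation=cv2.INTER_CUBIC).repeat(1,0)[np.clip(np.arange(450),0,199)];o[:,400:]=cv2.resize(e["image"][185:255,300:362,::-1],(400,450),interpolation=cv2.INTER_CUBIC)
cv2.imwrite("pics/stack.png",o)
E
```

```text
[ 0.5620813  -0.16028324  0.08899924]
```

View pics/stack.png

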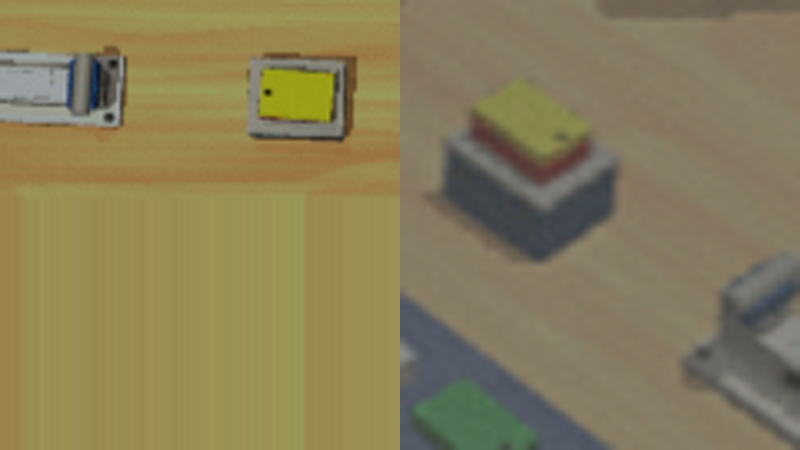

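The stack is neat on the block: yellow at (297,94) over red, near the centre of the top and aligned with it. On to the beam end.

>>> {"method": "apply_moves", "body": {"steps": [[0.0165, -0.0417, 0, 0, 0, 0, 0.8], [0.0165, -0.0417, 0, 0, 0, 0, 0.8], [0.0165, -0.0417, -0.02, 0, 0, 0, 0.8], [0.0165, -0.0417, -0.02, 0, 0, 0, 0.8], [0, 0, -0.015, 0, 0, 0, 0.8], [0, 0, 0, 0, 0, 0, 0.8], [0, 0, 0, 0, 0, 0, 0.8]]}}

```text
time: 23.75
ee_pos: [0.6247, -0.3177, 0.0324]
tcp_rot: [-3.14, -0.001, 1.413]
force: [-0.3, 0.2, 0.8]
grip_width: 0.799
grasp_force: 0.0
```

```bash
python3 - <<'E'
from plant import readout, vision
from h import *
s=readout.observe();d=vision.snapshot("wrist");pickle.dump((s,d),open("pics/w8.pkl","wb"));print(s["ee_pos"],np.degrees(s["tcp_rot"]),s["grip_width"],s["force"])
h=cv2.cvtColor(d["image"],cv2.COLOR_RGB2HSV);H,S,V=[h[...,i].astype(int) for i in range(3)]
for th in(40,60):
  for r in rects(d,(S<th)&(V>90),.02,60,s):print(th,"grey",*r)
cv2.imwrite("pics/w8.png",cv2.resize(d["image"][100:340,120:440,::-1],(800,600),interpolation=cv2.INTER_CUBIC))
E
```

```text
[ 0.62465416 -0.3176646   0.03237827] [-1.79927675e+02 -4.96678008e-02  8.09315919e+01] 0.7989393161590779 [-0.307462    0.15231157  0.77818801]
40 grey [ 610.3 -420.    28.6    5.2   -9. ] [286.  354.4]
40 grey [ 614.1 -402.7   31.8   19.9   -9. ] [286.9 336.4]
40 grey [ 621.6 -347.8   42.2   29.3   81. ] [286.  276.2]
40 grey [ 419.1 -288.2    8.9    8.7  -80.6] [  3.7 244.8]
40 grey [ 432.5 -286.2    9.1    8.3  -82.8] [ 18.4 239.3]
40 grey [ 445.5 -284.3    9.2    8.7  -83. ] [ 34.3 234.5]
40 grey [ 430.1 -269.5    9.2    8.1  -85.1] [  5.8 218.6]
40 grey [ 443.5 -267.7    9.1    8.4  -81.4] [ 21.9 213.4]
40 grey [ 628.5 -304.2   41.1   29.4   81. ] [286.7 222.5]
40 grey [ 441.  -251.1    9.3    8.7  -81.7] [  8.6 191.5]
60 grey [ 610.3 -419.5   28.6    6.2   -9. ] [286. 354.]
60 grey [ 608.9 -401.9  124.9   19.9   -9. ] [281.5 330.2]
60 grey [ 621.6 -347.8   42.2   29.7   81. ] [286.1 276.2]
60 grey [ 419.1 -288.2    8.9    8.7  -80.6] [  3.7 244.8]
60 grey [ 432.5 -286.2    9.1    8.3  -82.8] [ 18.4 239.3]
60 grey [ 445.5 -284.3    9.2    8.7  -83. ] [ 34.3 234.5]
60 grey [ 430.1 -269.5    9.2    8.1  -85.1] [  5.8 218.6]
60 grey [ 443.5 -267.7    9.1    8.4  -81.4] [ 21.9 213.4]
60 grey [ 628.5 -304.2   41.1   29.7   81. ] [286.8 222.3]
60 grey [ 441.  -251.1    9.3    8.7  -81.7] [  8.6 191.5]
```

View pics/w8.png

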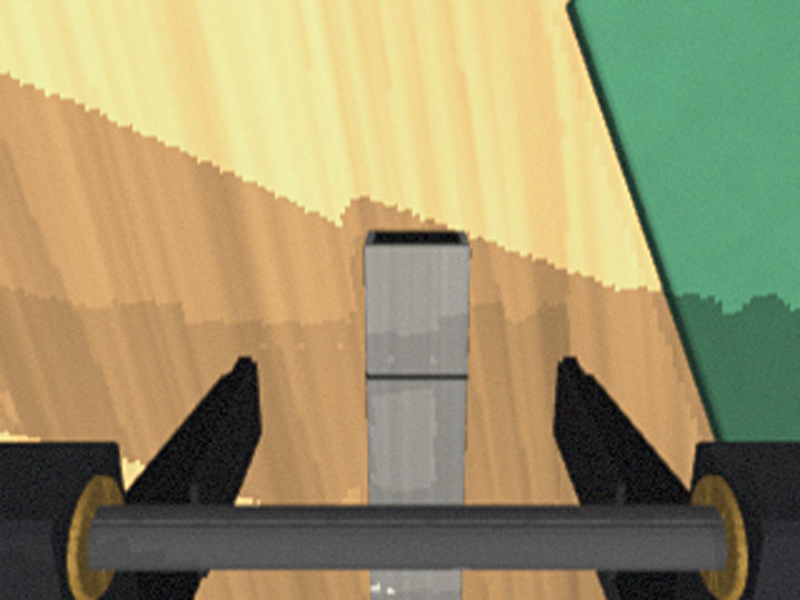

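The beam end face is at (417,238), its black line at (416,376), and the beam is centred between the fingers. Line to end measures 40 mm, as given. I'll go down and grip about 33 mm from the end.

>>> {"method": "apply_moves", "body": {"steps": [[0.0005, 0, -0.015, 0, 0, 0, 0.8], [0, 0, -0.015, 0, 0, 0, 0.8], [0, 0, -0.01, 0, 0, 0, 0.8], [0, 0, -0.003, 0, 0, 0, 0.8], [0, 0, 0, 0, 0, 0, 0.1], [0, 0, 0, 0, 0, 0, 0.1], [0, 0, 0, 0, 0, 0, 0.1], [0, 0, 0, 0, 0, 0, 0.1], [0, 0, 0, 0, 0, 0, 0.1], [0, 0, 0, 0, 0, 0, 0.1], [0, 0, 0, 0, 0, 0, 0.1], [0, 0, 0, 0, 0, 0, 0.1]], "squeeze": 30}}

```text
time: 25.0
ee_pos: [0.6259, -0.3194, -0.0103]
tcp_rot: [3.141, 0.0, 1.412]
force: [0.6, 0.8, 0.6]
grip_width: 0.314
grasp_force: 30.0
```

>>> {"method": "apply_moves", "body": {"steps": [[0.0016, 0.01, 0, 0, 0, 0, 0.1], [0.0032, 0.02, 0, 0, 0, 0, 0.1], [0.0032, 0.02, 0, 0, 0, 0, 0.1], [0.0032, 0.02, 0, 0, 0, 0, 0.1], [0.0032, 0.02, 0, 0, 0, 0, 0.1], [0.0032, 0.02, 0, 0, 0, 0, 0.1], [0.0032, 0.02, 0, 0, 0, 0, 0.1], [0.0032, 0.02, 0, 0, 0, 0, 0.1], [0.0032, 0.02, 0, 0, 0, 0, 0.1], [0.0032, 0.02, 0, 0, 0, 0, 0.1], [0.0024, 0.015, 0, 0, 0, 0, 0.1], [0.0016, 0.01, 0, 0, 0, 0, 0.1]]}}

```text
time: 26.2
ee_pos: [0.6603, -0.1028, -0.0103]
tcp_rot: [3.141, 0.0, 1.413]
force: [-0.8, -3.8, 3.7]
grip_width: 0.311
grasp_force: 30.0
```

```bash
python3 - <<'E'
from plant import readout, vision
from h import *
s=readout.observe();print(s["ee_pos"],s["force"],s["grip_width"],s["grasp_force"])
t=vision.snapshot("top");h=cv2.cvtColor(t["image"],cv2.COLOR_RGB2HSV);H,S,V=[h[...,i].astype(int) for i in range(3)]
for r in rects(t,(S<40)&(V>100),.02,60):print("grey",*r)
for r in rects(t,((H<6)|(H>174))&(S>110)&(V>70),.02,3):print("red",*r)
cv2.imwrite("pics/t3.png",t["image"][:,:,::-1])
E
```

```text
[ 0.66029583 -0.10283618 -0.01029424] [-0.81373963 -3.82521     3.7159697 ] 0.31086587693545886 29.97093379497528
grey [459.6  98.5  79.1  62.5 -89.1] [238.2 254. ]
grey [465.2 320.  147.7  58.8  88.4] [163.2 251.5]
grey [ 633.  -269.3  116.8   27.4   81.4] [366.3 196.4]
grey [625.9 121.8  59.   39.7  80.6] [231.5 196.4]
grey [ 584.2 -593.7  361.6  254.3   84.3] [480.7 217.6]
grey [792.8 504.6 399.1 321.   37.2] [ 95.1 140.8]
red [ 420.5 -221.2    8.7    8.5  -89.1] [350.8 269.5]
red [ 434.6 -218.6    8.6    8.5  -89.1] [349.9 264.5]
red [431.9 510.6  10.2   9.6  47.3] [ 91.  261.4]
red [443.8 466.8  11.2   8.4 -89.1] [106.9 257.5]
red [ 499.5 -624.2   12.     8.7   -3.1] [489.5 244.3]
red [ 511.8 -671.5   11.9    8.7   -3.4] [505.5 240.4]
red [775.7  23.7  87.   56.8 -46.6] [266.3 146.9]
red [781.5 277.6  85.7  58.    5.8] [179.6 143.2]
```

Drawn clear: end B is at y ≈ -0.327 and the riser edge at about -0.377. I'll release and move towards the middle.

>>> {"method": "apply_moves", "body": {"steps": [[0, 0, 0, 0, 0, 0, 0.8], [0, 0, 0, 0, 0, 0, 0.8], [0, 0, 0, 0, 0, 0, 0.8], [0, 0, 0, 0, 0, 0, 0.8], [0, 0, 0.02, 0, 0, 0, 0.8], [0, 0, 0.025, 0, 0, 0, 0.8], [-0.005, -0.032, 0, 0, 0, 0, 0.8], [-0.005, -0.032, 0, 0, 0, 0, 0.8], [-0.005, -0.032, 0, 0, 0, 0, 0.8], [0, 0, 0, 0, 0, 0, 0.8], [0, 0, 0, 0, 0, 0, 0.8]]}}

```text
time: 27.35
ee_pos: [0.6446, -0.2009, 0.0342]
tcp_rot: [-3.141, -0.001, 1.409]
force: [-0.6, -0.6, 0.4]
grip_width: 0.801
grasp_force: 0.0
```

```bash
python3 - <<'E'
from plant import readout, vision
from h import *
s=readout.observe();d=vision.snapshot("wrist");pickle.dump((s,d),open("pics/w9.pkl","wb"));print(s["ee_pos"],np.degrees(s["tcp_rot"]),s["grip_width"],s["force"])
h=cv2.cvtColor(d["image"],cv2.COLOR_RGB2HSV);H,S,V=[h[...,i].astype(int) for i in range(3)]
for r in rects(d,(S<50)&(V>90),.02,60,s):print("grey",*r)
for r in rects(d,((H<6)|(H>174))&(S>90)&(V>70),.02,4,s):print("red",*r)
E
```

```text
[ 0.64458431 -0.20094067  0.03419133] [-1.79975849e+02 -3.84851556e-02  8.07557260e+01] 0.8010771259113223 [-0.62581317 -0.59421963  0.41839502]
grey [ 629.2 -297.1   28.9   20.6   -9.2] [284. 347.]
grey [ 631.4 -281.    28.8    7.9   -9.2] [283.5 331.2]
grey [ 434.7 -199.8    8.8    8.1  -81.9] [ 15.5 278.5]
grey [ 640.1 -225.8   54.7   29.5   80.9] [283.5 268.5]
grey [ 651.7 -151.2   87.    29.7   81.3] [282.7 167.1]
grey [661.4 -87.7  39.5  29.7  81.3] [281.8  68. ]
red [ 423.2 -214.7    9.3    3.9    7.5] [  9.3 296.7]
red [ 644.6 -196.7   29.4    3.2  -10.3] [282.5 234.4]
```

>>> {"method": "apply_moves", "body": {"steps": [[-0.0005, 0.002, -0.015, 0, 0, 0, 0.8], [0, 0, -0.015, 0, 0, 0, 0.8], [0, 0, -0.012, 0, 0, 0, 0.8], [0, 0, -0.003, 0, 0, 0, 0.8], [0, 0, 0, 0, 0, 0, 0.1], [0, 0, 0, 0, 0, 0, 0.1], [0, 0, 0, 0, 0, 0, 0.1], [0, 0, 0, 0, 0, 0, 0.1], [0, 0, 0, 0, 0, 0, 0.1], [0, 0, 0, 0, 0, 0, 0.1], [0, 0, 0, 0, 0, 0, 0.1], [0, 0, 0, 0, 0, 0, 0.1]], "squeeze": 40}}

```text
time: 28.6
ee_pos: [0.6448, -0.1984, -0.0102]
tcp_rot: [3.141, 0.0, 1.412]
force: [1.6, -0.8, 0.4]
grip_width: 0.314
grasp_force: 40.0
```

>>> {"method": "apply_moves", "body": {"steps": [[0, 0, 0.005, 0, 0, 0, 0.1], [0, 0, 0.015, 0, 0, 0, 0.1], [0, 0, 0.025, 0, 0, 0, 0.1], [0, 0, 0.03, 0, 0, 0, 0.1], [0, 0, 0.03, 0, 0, 0, 0.1], [0, 0, 0.0105, 0, 0, 0, 0.1], [0, 0, 0, 0, 0, 0, 0.1]]}}

```text
time: 29.3
ee_pos: [0.6458, -0.1988, 0.1077]
tcp_rot: [3.137, 0.001, 1.412]
force: [1.6, 0.1, -6.3]
grip_width: 0.31
grasp_force: 40.0
```

>>> {"method": "apply_moves", "body": {"steps": [[-0.009, 0.019, 0, 0, 0, 1, 0.1], [-0.016, 0.033, 0, 0, 0, 1, 0.1], [-0.016, 0.033, 0, 0, 0, 1, 0.1], [-0.016, 0.033, 0, 0, 0, 1, 0.1], [-0.016, 0.033, 0, 0, 0, 1, 0.1], [-0.016, 0.033, 0, 0, 0, 1, 0.1], [-0.016, 0.033, 0, 0, 0, 1, 0.1], [-0.016, 0.033, 0, 0, 0, 0.2, 0.1], [-0.016, 0.033, 0, 0, 0, 0, 0.1], [-0.016, 0.033, 0, 0, 0, 0, 0.1], [-0.016, 0.033, 0, 0, 0, 0, 0.1], [-0.0141, 0.0284, 0, 0, 0, 0, 0.1]]}}

```text
time: 30.5
ee_pos: [0.4587, 0.1801, 0.1025]
tcp_rot: [-3.138, 0.001, 1.538]
force: [-0.1, 0.9, -4.3]
grip_width: 0.312
grasp_force: 40.0
```

>>> {"method": "apply_moves", "body": {"steps": [[0, 0, 0, 0, 0, 0, 0.1], [0, 0, 0, 0, 0, 0, 0.1]]}}

```text
time: 30.7
ee_pos: [0.4598, 0.1791, 0.1031]
tcp_rot: [-3.139, 0.001, 1.539]
force: [0.1, -0.5, -4.2]
grip_width: 0.312
grasp_force: 40.0
```

```bash
python3 - <<'E'
from plant import readout, vision
from h import *
s=readout.observe();d=vision.snapshot("wrist");t=vision.snapshot("top");pickle.dump((s,d,t),open("pics/w10.pkl","wb"));print(s["ee_pos"],np.degrees(s["tcp_rot"]),s["grip_width"],s["force"],s["grasp_force"])
zt=s["ee_pos"][2]+.0102+.02
for n,q,a in(("w",d,s),("t",t,None)):
  h=cv2.cvtColor(q["image"],cv2.COLOR_RGB2HSV);H,S,V=[h[...,i].astype(int) for i in range(3)]
  for r in rects(q,(S<50)&(V>90),zt,60,a):
    if 380<r[0][0]<560:print(n,"grey@beamtop",*r)
  for r in rects(q,(H>100)&(H<125)&(S>110),.062,6,a):
    if 400<r[0][0]<520:print(n,"blue@.062",*r)
  for r in rects(q,(H>24)&(H<35)&(S>190)&(V>90),.0697,6,a):
    if 400<r[0][0]<520:print(n,"yel@.07",*r)
cv2.imwrite("pics/w10.png",np.hstack([cv2.resize(d["image"][0:300,160:410,::-1],(500,600)),cv2.resize(t["image"][215:290,150:187+75,::-1],(300,201),interpolation=cv2.INTER_CUBIC)[np.clip(np.arange(600),0,200)]]))
E
```

```text
[0.45984234 0.17911632 0.10308587] [-1.79835261e+02  8.10291948e-02  8.81807950e+01] 0.31204318912517315 [ 0.14626952 -0.48996593 -4.15446478] 39.98809218406677
w grey@beamtop [457.2 132.1  64.3  35.7  -1.7] [284.4 328.8]
w grey@beamtop [459.4 151.7  59.7   0.7  -1.7] [284.8 308.4]
w grey@beamtop [457.6 168.2  31.2  22.1  -1.7] [281.9 285.1]
w grey@beamtop [554.6 184.3  38.4  30.   80.8] [446.7 255.3]
w grey@beamtop [463.1 249.2 132.4  35.   88.2] [284.6 123.2]
t grey@beamtop [460.  102.6  26.3  23.7   1.5] [234.8 249.5]
t grey@beamtop [455.8 324.4  84.9  55.1  87.9] [148.9 250.8]
```

View pics/w10.png

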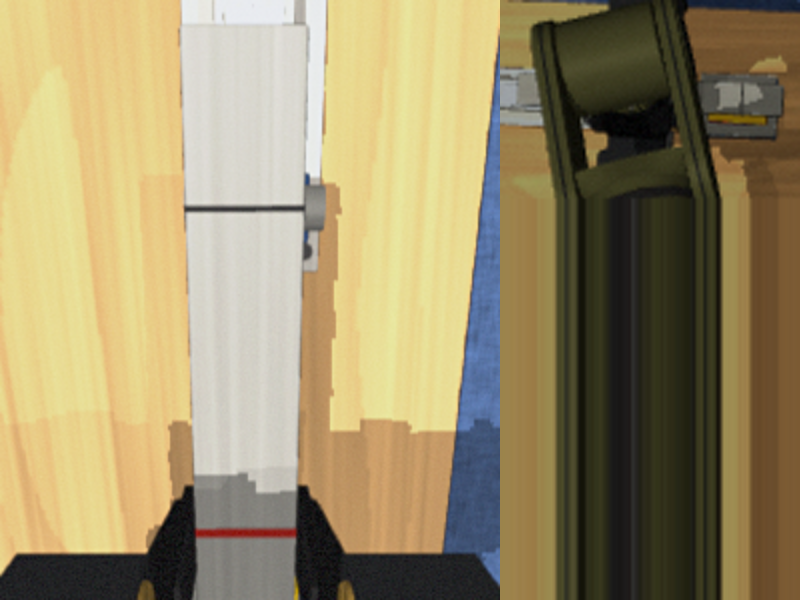

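The wrist view shows the held beam, red line at (245,533) and black line at (245,208). It lies over the load cell, and the roller's right end is visible at (325,207). I'll check alignment numerically.

>>> {"method": "apply_moves", "body": {"steps": [[0, 0, 0, 0, 0, 0, 0.1], [0, 0, 0, 0, 0, 0, 0.1]]}}

```text
time: 31.0
ee_pos: [0.4616, 0.1783, 0.1047]
tcp_rot: [-3.141, 0.0, 1.536]
force: [-0.6, 0.2, -3.7]
grip_width: 0.313
grasp_force: 40.0
```

```bash
python3 - <<'E'
from h import *
from plant import readout
r=readout.observe();print(r["ee_pos"],np.degrees(r["tcp_rot"]))
s,d,t=pickle.load(open("pics/w10.pkl","rb"));zt=s["ee_pos"][2]+.0102+.02
f=lambda x,y:(160+x/2,y/2)
print("ee then",s["ee_pos"]);print("roller right end top/bot",onz(d,f(325,185),.062,s),onz(d,f(325,230),.062,s))
for l,rr in(((185,208),(304,208)),((196,534),(296,534)),((181,25),(308,25))):
    a,b=onz(d,f(*l),zt,s),onz(d,f(*rr),zt,s);print("beam",(a+b)/2,np.linalg.norm(a-b))
s1,w=pickle.load(open("pics/w1.pkl","rb"))
im=w["image"];print(im[112:122,268:314:2].mean(2).astype(int))
E
```

```text
[0.46162063 0.17834087 0.1046875 ] [-1.79975349e+02  1.11147891e-02  8.79920265e+01]
ee then [0.45984234 0.17911632 0.10308587]
roller right end top/bot [0.49056237 0.28160012 0.062     ] [0.49071893 0.2662009  0.062     ]
beam [0.46145015 0.27118105 0.13328587] 0.02969561832350714
beam [0.45905395 0.18051489 0.13328587] 0.02963269743948811
beam [0.46268373 0.31054535 0.13328587] 0.02911173219323244
[[187 170 192 167 170 170 169 167 167 166 165 162 163 161 159 155 157 157
  147 154 159 146 197]
 [184 175 203 182 183 183 180 182 179 178 180 181 179 177 175 176 172 173
  173 165 164 149 196]
 [181 171 210 192 196 192 192 190 191 189 192 189 189 187 187 185 185 186
  185 182 180 181 194]
 [176 181 214 204 207 207 204 205 202 203 202 204 200 202 201 192 194 197
  198 195 194 197 193]
 [179 189 217 209 210 209 211 210 207 211 210 210 211 208 207 205 207 203
  203 204 201 198 196]
 [177 186 214 203 207 206 203 207 208 206 206 207 207 204 208 206 209 206
  209 206 206 195 194]
 [179 190 200 190 190 188 195 193 199 194 194 195 201 198 197 201 203 201
  207 206 203 169 195]
 [177 190 195 172 173 174 179 178 179 179 179 183 183 184 184 187 192 187
  192 192 192 148 195]
 [179 196 177 154 156 156 156 159 160 164 164 159 165 166 169 169 171 172
  172 175 173 148 197]
 [178 195 162 123 130 133 136 139 136 144 144 145 145 152 151 153 155 153
  155 156 158 147 168]]
```

Roller centre is at (0.4656, 0.274), and the beam is within 2 mm and 0.3 deg of the support line. I'll make a small correction and lower gently.

>>> {"method": "apply_moves", "body": {"steps": [[0.001, 0, -0.01, 0, 0, -0.3, 0.1], [0, 0, -0.015, 0, 0, 0, 0.1], [0, 0, -0.01, 0, 0, 0, 0.1], [0, 0, -0.004, 0, 0, 0, 0.1], [0, 0, -0.002, 0, 0, 0, 0.1], [0, 0, 0, 0, 0, 0, 0.1], [0, 0, 0, 0, 0, 0, 0.1]]}}

```text
time: 31.7
ee_pos: [0.4628, 0.1793, 0.0644]
tcp_rot: [3.141, -0.0, 1.532]
force: [-1.1, -0.5, -4.6]
grip_width: 0.315
grasp_force: 40.0
```

>>> {"method": "apply_moves", "body": {"steps": [[0, 0, -0.001, 0, 0, 0, 0.1], [0, 0, -0.001, 0, 0, 0, 0.1], [0, 0, 0, 0, 0, 0, 0.1]]}}

```text
time: 32.0
ee_pos: [0.4624, 0.1791, 0.062]
tcp_rot: [3.141, -0.0, 1.532]
force: [-0.8, 0.6, -5.3]
grip_width: 0.313
grasp_force: 40.0
```

>>> {"method": "apply_moves", "body": {"steps": [[0, 0, -0.0005, 0, 0, 0, 0.1], [0, 0, -0.0005, 0, 0, 0, 0.1], [0, 0, 0, 0, 0, 0, 0.1]]}}

```text
time: 32.3
ee_pos: [0.4623, 0.1791, 0.0609]
tcp_rot: [-3.141, 0.0, 1.532]
force: [-0.5, -0.3, -4.0]
grip_width: 0.311
grasp_force: 40.0
```

>>> {"method": "apply_moves", "body": {"steps": [[0, 0, -0.0005, 0, 0, 0, 0.1], [0, 0, 0, 0, 0, 0, 0.1]]}}

```text
time: 32.5
ee_pos: [0.4623, 0.1791, 0.0604]
tcp_rot: [-3.141, 0.0, 1.532]
force: [0.8, 1.1, -4.0]
grip_width: 0.313
grasp_force: 40.0
```

>>> {"method": "apply_moves", "body": {"steps": [[0, 0, -0.0005, 0, 0, 0, 0.1], [0, 0, 0, 0, 0, 0, 0.1]]}}

```text
time: 32.7
ee_pos: [0.4623, 0.1791, 0.0599]
tcp_rot: [-3.141, 0.0, 1.532]
force: [-0.3, -0.0, -3.4]
grip_width: 0.313
grasp_force: 40.0
```

>>> {"method": "apply_moves", "body": {"steps": [[0, 0, -0.0005, 0, 0, 0, 0.1], [0, 0, 0, 0, 0, 0, 0.1]]}}

```text
time: 32.9
ee_pos: [0.4624, 0.1791, 0.0596]
tcp_rot: [3.142, -0.0, 1.532]
force: [-1.4, -0.4, -3.9]
grip_width: 0.315
grasp_force: 40.0
```

>>> {"method": "apply_moves", "body": {"steps": [[0, 0, -0.0004, 0, 0, 0, 0.1], [0, 0, 0, 0, 0, 0, 0.1]]}}

```text
time: 33.1
ee_pos: [0.4625, 0.1791, 0.0596]
tcp_rot: [3.142, -0.0, 1.532]
force: [-2.9, -0.3, 0.7]
grip_width: 0.313
grasp_force: 40.0
```

The supports now carry the weight: force z went from -4 to +0.7 N. I'll release and lift off.

>>> {"method": "apply_moves", "body": {"steps": [[0, 0, 0, 0, 0, 0, 0.4], [0, 0, 0, 0, 0, 0, 0.5], [0, 0, 0, 0, 0, 0, 0.7], [0, 0, 0, 0, 0, 0, 0.8], [0, 0, 0, 0, 0, 0, 0.8], [0, 0, 0.01, 0, 0, 0, 0.8], [0, 0, 0.03, 0, 0, 0, 0.8], [0, 0, 0.04, 0, 0, 0, 0.8], [0, 0, 0.04, 0, 0, 0, 0.8], [0, 0, 0.04, 0, 0, 0, 0.8], [0, 0, 0, 0, 0, 0, 0.8], [0, 0, 0, 0, 0, 0, 0.8]], "squeeze": 10}}

```text
time: 34.3
ee_pos: [0.4631, 0.1793, 0.221]
tcp_rot: [3.138, -0.001, 1.532]
force: [-0.1, -0.3, -0.6]
grip_width: 0.8
grasp_force: 0.0
```

```bash
python3 - <<'E'
from plant import readout, vision
from h import *
s=readout.observe();d=vision.snapshot("wrist");t=vision.snapshot("top");print(s["time"],s["ee_pos"],np.degrees(s["tcp_rot"]),s["grip_width"],s["force"])
for n,q,a in(("w",d,s),("t",t,None)):
  h=cv2.cvtColor(q["image"],cv2.COLOR_RGB2HSV);H,S,V=[h[...,i].astype(int) for i in range(3)]
  for r in rects(q,(S<50)&(V>90),.09,30,a):
    if 400<r[0][0]<520 and r[0][1]>0:print(n,"grey@.09",*r)
  for r in rects(q,((H<6)|(H>174))&(S>90)&(V>70),.09,4,a):
    if 400<r[0][0]<520 and 0<r[0][1]<400:print(n,"red@.09",*r)
  for r in rects(q,(H>24)&(H<35)&(S>190)&(V>90),.0697,6,a):
    if 400<r[0][0]<520:print(n,"yel@.07",*r)
t0=pickle.load(open("pics/top0.pkl","rb"))
for n,z,(v0,v1,u0,u1) in(("meter",.045,(200,280,70,125)),("calc",.018,(250,295,315,385))):
  print(n,"diff",np.abs(t["image"][v0:v1,u0:u1].astype(int)-t0["image"][v0:v1,u0:u1]).mean())
e=vision.snapshot("scene")
cv2.imwrite("pics/fin.png",np.hstack([cv2.resize(d["image"][60:400,130:430,::-1],(400,453)),cv2.resize(e["image"][180:270,310:390,::-1],(400,453),interpolation=cv2.INTER_CUBIC)]))
E
```

```text
34.3 [0.46307882 0.17932735 0.22097405] [ 1.79811973e+02 -5.75293836e-02  8.77805743e+01] 0.8002262701014978 [-0.07786278 -0.3240648  -0.58292602]
w grey@.09 [439.9  21.  294.2  24.4  -2.3] [269.4 318.3]
w grey@.09 [458.9 115.8 126.3  55.6  89.1] [281.4 249.2]
w grey@.09 [464.8 276.8 187.2  47.5  88.3] [280.9  93.6]
w red@.09 [461.9 180.9  29.2   2.3  -2.2] [281.8 198. ]
t grey@.09 [471.3  74.2  43.5  24.5 -89.1] [245.4 246.7]
t grey@.09 [460.2 345.8  63.2  56.8  87.9] [144.1 250.7]
meter diff 8.03469696969697
calc diff 8.015132275132276
```

View pics/fin.png

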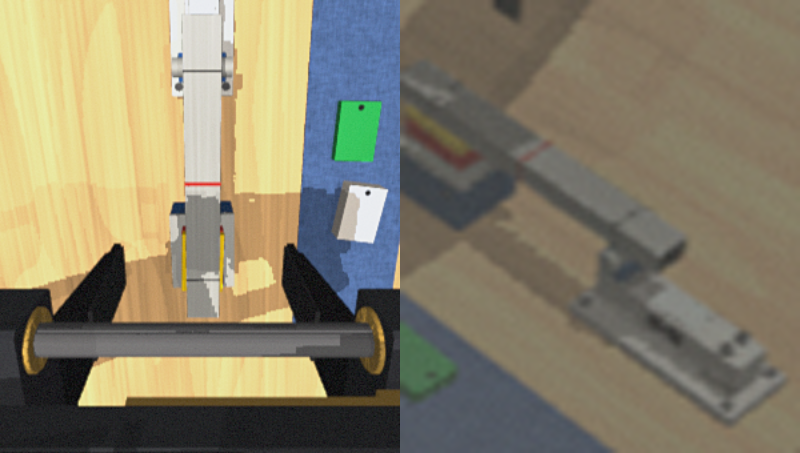

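The beam rests centred on the roller, its black line at (203,71), and on the plates at the other end. It overhangs both supports, and the gripper is clear. The meter and calculator areas match the first picture to within noise.

```bash
python3 -c "
from plant import job
print(job.close_job())"
```

```text
the job is handed in; nothing more can be done
None
```

The job is handed in: plate_15 and plate_9 (24 mm, for a gap measured by touch at about 24.3 mm) are stacked on the block, and the beam lies across the roller and the plates, overhanging both, done in about 34 s with no verdict returned.

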